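Set up the balcony crock mill and load it

TASK

Get the hand mill on the balcony bench ready to crush broken pavers into drainage grit for the planters: lay the loose grinding plate flat and square in the pocket of the pulled-out sled, then push the sled fully home under the head. Next, with the hopper still empty, turn the adjusting ring clockwise until the burrs touch (it stops, pointer at the long mark) and back it off three clicks, so the pointer stands at the third short mark. Only then drop every paver piece into the hopper, none left lying about or sticking out, and leave the mallet, tile, wooden block and tool tray where they are.

Things in the scene. Friction and masses are not known exactly. Their poses are not given: they have to be found in the camera images.
- mill: Grey bench-top hand mill, bolted down but standing somewhere else (and a little turned) each time. Origin: on the bench under the head, on the ring's axis. Its z is up; its y runs along the bed (500 mm long, 140 mm deep, 18 mm high, y from -250 to +250 mm). Head: a bridge over the origin, x +-66 mm, y +-50 mm, top 115 mm above the bench. The sled comes out from under the head towards +y, the hopper stands at -y.
- hopper (a point): Centre of the hopper's floor (165 mm along -y from the mill's origin, 62 mm above the bench); axes as the mill's. The hopper is a square aluminium funnel, about 85 mm wide inside at the floor and 145 mm at the rim, rim 95 mm above this point (157 mm above the bench). Pieces lying in it stay in it.
- sled (a joint): How far the sled is pulled out (m): 0 = fully home under the head, 0.135 = end of travel; it slides along the mill's +y as it grows, starts 0.11 to 0.135 out, moves with about 2 N and stays where it is left.
- pocket (a point): Centre of the pocket's floor in the sled, moving with the sled; 38 mm above the bench; axes as the mill's. Pocket 66 mm (x) by 96 mm (y), bounded only by L-shaped steel corner guides 12 mm high, so the middle 50 mm of each long side is open for fingers. The sled's floor is 100 mm (x) by 120 mm (y). Under the head 37 mm are free above this floor, so the plate goes in only while the sled is out.
- sled_knob (a point): Upright black grip block on the outer end of the sled, 105 mm along +y from the pocket; 30 mm (x) by 24 mm (y); this point is 15 mm below its top (top 113 mm above the bench); axes as the mill's.
- ring (a joint): Angle of the adjusting ring (rad), axis up: 0 = burrs touching (a hard stop, pointer at the long black mark on the dial's side nearest the robot, the mill's -x), grows anticlockwise seen from above, up to 2.7. One click is 20 degrees (0.35 rad), marked by short black marks on the white dial; three clicks off the touch is 1.05 rad. Starts between 1.5 and 2.2. Stiff enough (0.12 N m) to stay where it is left; the clicks cannot be felt.
- ring_bar (a point): Centre of the straight grip bar that spans the dark steel adjusting ring, on the ring's axis: bar 74 mm long, 16 mm thick, from 118 to 158 mm above the bench; this point is 146 mm above the bench. The surrounding ring (outer radius 43 mm) is only 132 mm high at its top, so the upper 26 mm of the bar can be pinched. Its own x runs along the bar and turns with the ring; the brass pointer is at its -x end. At ring angle 0 its axes are the mill's.
- plate_c (a point): Centre of the loose grinding plate, a dark steel rectangle 60 mm (its x) by 90 mm (its y) by 20 mm thick, about 0.45 kg, ribs on its upper face, lying flat on the bench between the robot and the mill, at the left. Seated, this point is 10 mm above the pocket point; either way round will do.
- piece0_c (a point): Centre of a broken terracotta paver piece, 70 mm (its x) by 34 mm (y) by 28 mm (z), 0.12 kg; 3 to 5 such pieces lie in a loose row on the bench between the robot and the mill; None if absent.
- piece1_c (a point): Centre of a broken terracotta paver piece, 70 mm (its x) by 34 mm (y) by 28 mm (z), 0.12 kg; 3 to 5 such pieces lie in a loose row on the bench between the robot and the mill; None if absent.
- piece2_c (a point): Centre of a broken terracotta paver piece, 70 mm (its x) by 34 mm (y) by 28 mm (z), 0.12 kg; 3 to 5 such pieces lie in a loose row on the bench between the robot and the mill; None if absent.
- piece3_c (a point): Centre of a broken terracotta paver piece, 70 mm (its x) by 34 mm (y) by 28 mm (z), 0.12 kg; 3 to 5 such pieces lie in a loose row on the bench between the robot and the mill; None if absent.
- piece4_c (a point): Centre of a broken terracotta paver piece, 70 mm (its x) by 34 mm (y) by 28 mm (z), 0.12 kg; 3 to 5 such pieces lie in a loose row on the bench between the robot and the mill; None if absent.
- mallet: Bystander: black rubber mallet lying down, 290 mm long, wooden handle; origin on its underside.
- wall_tile: Bystander: cream ceramic tile, 150 mm square, 10 mm thick; origin at the centre of its underside.
- tapping_block: Bystander: beech tapping block 120 x 50 x 35 mm lying behind the mill; origin at the centre of its underside.
- tool_tray: Bystander: red plastic tool tray 150 x 240 x 50 mm with a margin trowel in it; origin at the centre of its underside.
Things that resemble listed ones, but are neither listed nor needed, are in the scene too. Of the things that look like the part that bears plate_c, take the one that is nearest to the robot's base at the start. What is shaped like the part that bears piece3_c but yellow is not meant.

How it is judged (in metres and radians):
On the way, in this order (a step that is already met when the one before it is completed fails the run):
1. the grinding plate lies flat and square in the pocket and the sled is home (x of plate_c in the frame of pocket between -0.005 and 0.005 m and y of plate_c in the frame of pocket between -0.005 and 0.005 m and z of plate_c in the frame of pocket between 0.006 and 0.0135 m and angle between the x axis of plate_c and the x axis of pocket, either way round below 0.09 rad and angle between plate_c's own z axis and vertical below 0.06 rad and value of joint sled below 0.008 m), for 0.2 s.
2. with the hopper empty, the ring is turned until the burrs touch (within 0.06 rad of the stop) (value of joint ring below 0.06 rad and horizontal distance between each of piece0_c, piece1_c, piece2_c, piece3_c, piece4_c and hopper above 0.1 m), for 0.2 s.
3. with the hopper empty, the ring is backed off three clicks (1.05 rad, within 0.15) (value of joint ring between 0.9 and 1.2 rad and horizontal distance between each of piece0_c, piece1_c, piece2_c, piece3_c, piece4_c and hopper above 0.1 m), for 0.3 s.
At the end, for the whole second after the job is handed in: The plate lies in the pocket (centre within 5 mm each way, flat, square within 5 degrees), the sled is within 8 mm of home, the ring stands three clicks off the touch (0.90 to 1.20 rad), and the centre of every paver piece present is inside the hopper, below its rim (all of step 1 and value of joint ring between 0.9 and 1.2 rad and x of piece0_c in the frame of hopper between -0.08 and 0.08 m and y of piece0_c in the frame of hopper between -0.08 and 0.08 m and z of piece0_c in the frame of hopper between 0 and 0.098 m and x of piece1_c in the frame of hopper between -0.08 and 0.08 m and y of piece1_c in the frame of hopper between -0.08 and 0.08 m and z of piece1_c in the frame of hopper between 0 and 0.098 m and x of piece2_c in the frame of hopper between -0.08 and 0.08 m and y of piece2_c in the frame of hopper between -0.08 and 0.08 m and z of piece2_c in the frame of hopper between 0 and 0.098 m and x of piece3_c in the frame of hopper between -0.08 and 0.08 m and y of piece3_c in the frame of hopper between -0.08 and 0.08 m and z of piece3_c in the frame of hopper between 0 and 0.098 m and x of piece4_c in the frame of hopper between -0.08 and 0.08 m and y of piece4_c in the frame of hopper between -0.08 and 0.08 m and z of piece4_c in the frame of hopper between 0 and 0.098 m).
It fails at once if a bystander (mallet, wall tile, wooden block, tool tray) is moved more than 3 cm (distance of any of mallet, wall_tile, tapping_block, tool_tray from where it was at the start of the episode above 0.03 m).
Of piece0, piece1, piece2, piece3, piece4 only 3 to 5 are there at a start; the rules pass over those that are not, and their reading is None.
At some moment in a run one of piece0, piece1, piece2, piece3, piece4 may be knocked a few centimetres aside while the robot is not near it.
Once in a run the grip may slacken for a moment while it holds something.
It also fails if it takes over 210 s, if anything falls off the work surface, if the arm or the gripper's body presses on something with over 40 N, if the wrist force passes 120 N, or if a joint passes its speed limit or range.

ROBOT

A 6-joint arm with a two-finger parallel gripper is mounted at the origin on the work surface. World frame = base frame: x ahead of the robot, y to its left, z up, the work surface at z = 0. Lengths are in m, angles in degrees, forces in N, time in s.
With the tool pointing down it reaches from about 0.3 to 0.75 m from the base axis. Payload 8.5 kg.
Tool frame: the origin (TCP) lies at the very end of the fingers, on their centre line; the grasp point (between the pads) lies 19 mm behind it (hold_point_z is the distance from the TCP to the grasp point, in m); z points along the fingers, y is the direction in which the jaws open and shut (so a half turn about z gives the same grasp; the last joint's range is limited). The gripper opens to 85 mm and grips with 20 to 120 N. Pads are 22 mm wide; open, the fingers measure 114 mm over their backs; the gripper's body (76 mm by 85 mm) begins 54 mm behind the grasp point. The pads swing forward as they close: fully open they stand 13 mm farther back than shut.
Start: joints at [-12.336, 21.807, 74.336, -0, 83.858, -12.336], TCP at [0.55, 0, 0.193] pointing down, gripper open.
Joint ranges: [-178.18, 178.18], [-50.72, 133.34], [12.68, 142.11], [-81.47, 261.47], [9.98, 163.14], [-165.26, 165.26]. Speed limits (degrees/s): [136.94, 136.94, 180, 180, 180, 180].

INTERFACE

Orientations are given as a 3x3 rotation matrix whose columns are the frame's x, y, z axes.
In Python, from rig import observe, get_image, close_job, hold_point_z gives the robot as it stands. The module is installed in compiled form; this text tells all that it offers.
- The arm moves only by the tool jog_arm, never from a script. Its arguments are lists of equal length, an entry for each row: "travel": the shift along the world's x, y, z in m, a list of three; "dr": the turn, a rotation vector about the world's x, y, z in rad, a list of three. In form: {"travel": [[x, y, z], ...], "dr": [[rx, ry, rz], ...]}. A call has 1 to 20 rows; each row shifts and turns the commanded pose from where the row before left it; what a row does not reach is not made up. A row lasts 1/12 s, in which the tool goes at most 41.7 mm and 7.16 degrees, less where a joint would pass 70% of its speed; a pose out of reach is approached as far as the arm can. A call with a gripper value outside its range is refused whole. "jaw" is the finger opening in m, from 0 to 0.0854, set as the call begins (left out, the last holds). The fingers move at their own pace and stop on an object; "newtons" is the grip in N (left out, the last holds). Time passes only in rows, so rows that do not move let the fingers close. It gives the time, the measured TCP pose, the force and the opening at its end, in the units of the state.
- observe(): the state, without advancing time (a new reading comes with each control period).
- get_image(name): name is "scene" or "side" or "wrist"; returns a dict with "color" (400x640x3 uint8, red, green, blue), "fovy" (degrees; the focal length in pixels is half the picture's height over the tangent of half this angle, whatever the lens; pixels are square), "cx", "cy" (the principal point, pixels), "R" (3x3) and "t" (3): a world point X has camera coordinates R X + t. Camera axes: x right, y down, z forward; pixel columns grow to the right and rows downward; lengths in m; the calibration is good to about 2 mm. A picture is of the moment at which its call begins. There is no depth.
- close_job(): hands the job in, once; it reports no verdict.
The state is a dict: "time_s": time; "q": joint angles; "qvel": joint speeds; "joint_efforts": joint torques, N m; "position": TCP position; "tool_rot": TCP orientation; "ft_force": force on the tool from outside, world axes, zero at the start; "wrist_torque": the same for the moment, N m; "grip_width": finger opening in m.
Only numpy, scipy, OpenCV 4.12 (cv2) and the standard library are available. Lean on these libraries where they do the work, as an engineer would, in place of code of your own. Each camera call takes 0.05 s, during which the arm holds its last target.

## Working session

There is one attempt and no reset: what is moved stays moved. The work goes in short steps, Python scripts to look and compute and a tool call to move; the robot and the scene stay as the last step left them, time stands still between calls to the robot, and variables do not carry over. Pictures are saved under pics/ and viewed, and the job is handed in when it is done.

Besides the shell and the picture viewer there is one more tool, called after "Call:" as a command line: name --argument value ..., lists and objects as JSON in quotes. jog_arm: Moves the arm, as the interface text tells. Its arguments: {"type":"object","properties":{"travel":{"type":"array"},"dr":{"type":"array"},"jaw":{"type":"number"},"newtons":{"type":"number"}},"required":["travel","dr"]}

```bash
mkdir -p pics
cat > h.py <<'E'
import numpy as np, cv2
from rig import observe, get_image
def snap(n,f):
    im=get_image(n); cv2.imwrite('pics/'+f,im['color'][:,:,::-1]); 
    np.savez('pics/'+f[:-4]+'.npz',**{k:np.array(v) for k,v in im.items()}); return im
def load(f): return dict(np.load('pics/'+f+'.npz'))
def K(im):
    h=im['color'].shape[0]; fl=h/2/np.tan(np.radians(float(im['fovy']))/2)
    return fl,float(im['cx']),float(im['cy'])
def back(im,u,v,z):
    fl,cx,cy=K(im); d=im['R'].T@np.array([(u-cx)/fl,(v-cy)/fl,1]); c=-im['R'].T@im['t']
    return c+d*(z-c[2])/d[2]
def proj(im,X):
    fl,cx,cy=K(im); p=im['R']@np.array(X)+im['t']; return np.array([cx+fl*p[0]/p[2],cy+fl*p[1]/p[2]])
E
python3 - <<'E'
from h import *
import rig
print(rig.hold_point_z)
for n in ['scene','side','wrist']:
    im=snap(n,n+'0.png'); print(n,im['fovy'],im['cx'],im['cy'],-im['R'].T@im['t'],im['R'].round(3).tolist())
print(observe())
E
```

```text
0.0187
scene 57.62706286010307 326.48394162761167 197.2213315976575 [ 1.06004967 -0.57072735  0.97912354] [[0.777, 0.63, -0.017], [0.467, -0.594, -0.654], [-0.423, 0.5, -0.756]]
side 50.41239309678385 315.488367164972 198.74045730077225 [0.22692257 0.92329029 1.07762693] [[-0.937, -0.35, -0.004], [-0.245, 0.662, -0.708], [0.251, -0.663, -0.706]]
wrist 62.15616076422743 322.38363313574996 201.0559969161004 [0.54822554 0.08337803 0.37316037] [[1.0, 0.001, -0.002], [0.001, -0.947, 0.32], [-0.002, -0.32, -0.947]]
{'time_s': 0.15, 'q': array([-1.23350953e+01,  2.18337114e+01,  7.43702465e+01, -2.02558581e-03,
        8.38572232e+01, -1.23373172e+01]), 'qvel': array([-0.06385284, -0.19586874, -0.19410631,  0.00595232, -0.08427352,
       -0.01281067]), 'joint_efforts': array([ 1.94521621e-03, -4.48624384e+01, -2.31344014e+01, -1.86937300e-04,
        3.77541786e-03, -1.65174959e-05]), 'position': array([5.49755264e-01, 4.71362440e-05, 1.92865416e-01]), 'tool_rot': array([[-4.24795408e-05,  9.99999447e-01, -1.05066995e-03],
       [ 9.99999980e-01,  4.26831587e-05,  1.93776571e-04],
       [ 1.93821310e-04, -1.05066170e-03, -9.99999429e-01]]), 'ft_force': array([ 0.0265637 , -0.53504267,  0.04128274]), 'wrist_torque': array([ 0.03193644, -0.06083779, -0.02741467]), 'grip_width': 0.08548402398171524}
```

View pics/scene0.png

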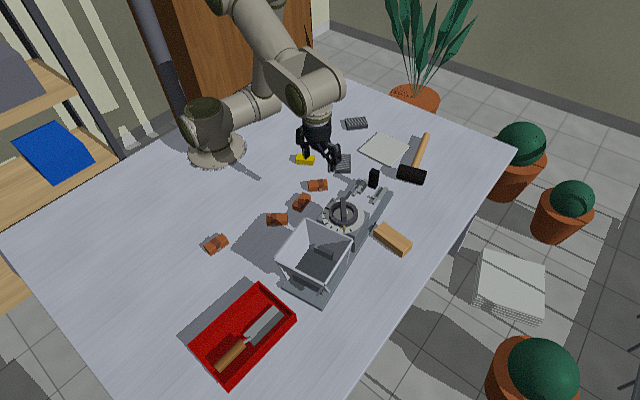

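View pics/side0.png

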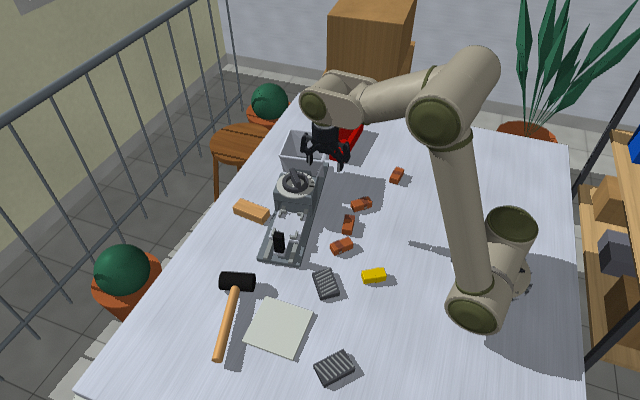

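View pics/wrist0.png

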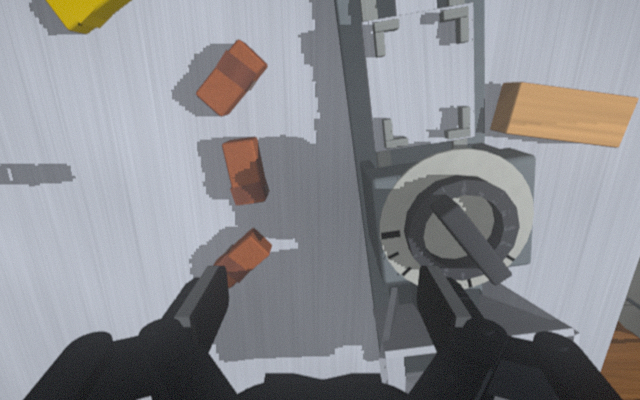

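Run:
```python
from h import *
s=load('side0');c=load('scene0');w=load('wrist0')
print('plates side',back(s,326,283,.02).round(3),back(s,334,368,.02).round(3))
print('plates scene',back(c,342,163,.02).round(3),back(c,356,123,.02).round(3))
print('yellow',back(s,374,275,.028).round(3),back(c,305,159,.028).round(3))
for p in [(397,174),(361,203),(348,224),(341,245)]: print(back(s,*p,.02).round(3))
for p in [(216,243),(277,219),(301,202),(317,185)]: print(back(c,*p,.02).round(3))
big=cv2.resize(w['color'][:,:,::-1],None,fx=1,fy=1)
def crop(im,x0,y0,x1,y1,f,n): cv2.imwrite('pics/'+n,cv2.resize(im['color'][y0:y1,x0:x1,::-1],None,fx=f,fy=f,interpolation=cv2.INTER_CUBIC))
crop(s,210,120,410,270,4,'s0c.png'); crop(c,250,140,450,290,4,'c0c.png'); crop(w,340,0,600,200,3,'w0c.png')
```

```text
plates side [0.45  0.248 0.02 ] [0.347 0.48  0.02 ]
plates scene [0.462 0.234 0.02 ] [0.361 0.463 0.02 ]
yellow [0.325 0.178 0.028] [0.343 0.157 0.028]
[ 0.362 -0.298  0.02 ]
[ 0.446 -0.105  0.02 ]
[0.459 0.004 0.02 ]
[0.453 0.097 0.02 ]
[ 0.37  -0.302  0.02 ]
[ 0.455 -0.113  0.02 ]
[ 0.468 -0.008  0.02 ]
[0.461 0.088 0.02 ]
```

View pics/s0c.png

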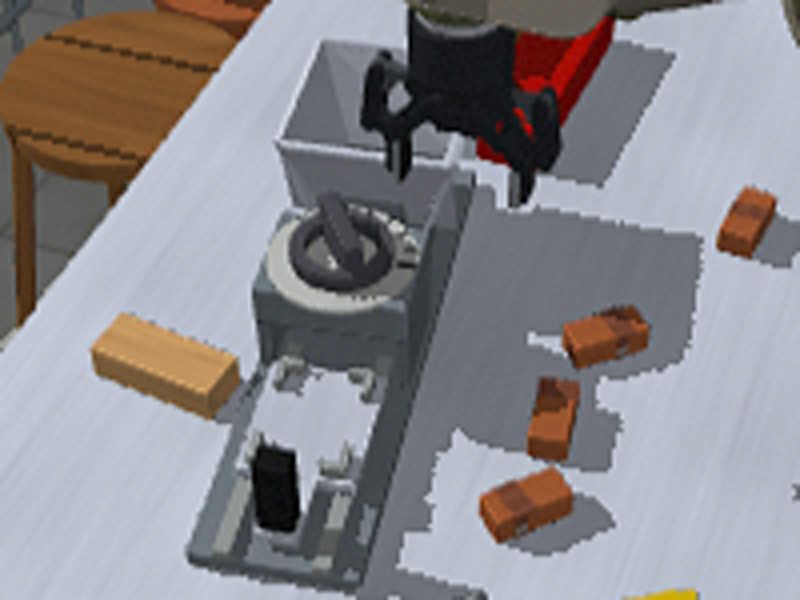

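View pics/c0c.png

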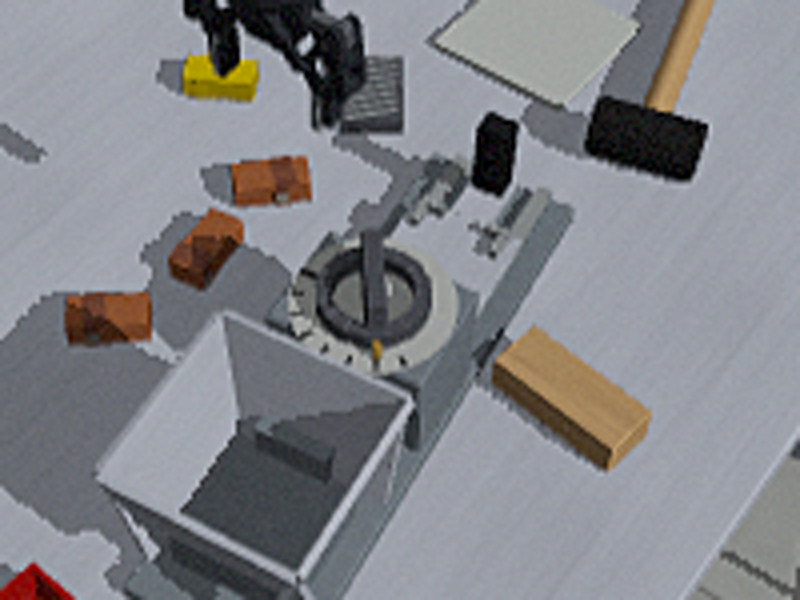

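Call:
jog_arm --travel '[[-0.006, 0.03, 0.022], [-0.006, 0.03, 0.022], [-0.006, 0.03, 0.022], [-0.006, 0.03, 0.022], [-0.006, 0.03, 0.022], [0, 0, 0], [0, 0, 0]]' --dr '[[0, 0, 0], [0, 0, 0], [0, 0, 0], [0, 0, 0], [0, 0, 0], [0, 0, 0], [0, 0, 0]]'

```text
time_s: 0.73
position: [0.5199, 0.1512, 0.304]
tool_rot: [[-0.003, 1.0, 0.002], [1.0, 0.003, -0.0], [-0.0, 0.002, -1.0]]
ft_force: [-0.5, 0.3, -0.3]
grip_width: 0.0856
```

Run:
```python
from h import *
snap('wrist','wrist1.png');snap('scene','scene1.png');snap('side','side1.png');print(observe()['time_s'])
```

```text
0.8833
```

View pics/wrist1.png

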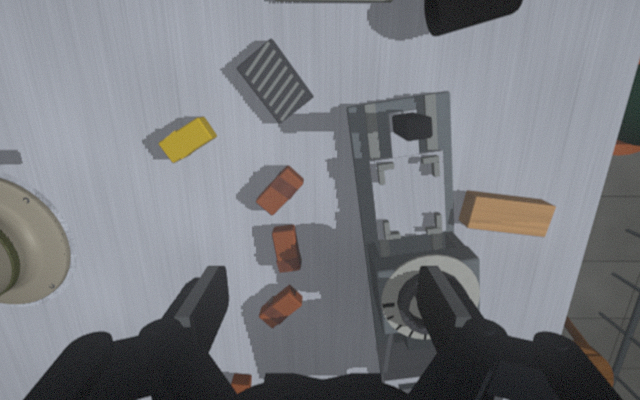

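Run:
```python
from h import *
w=load('wrist1')
def crop(im,x0,y0,x1,y1,f,n): cv2.imwrite('pics/'+n,cv2.resize(im['color'][y0:y1,x0:x1,::-1],None,fx=f,fy=f,interpolation=cv2.INTER_CUBIC))
crop(w,335,80,495,260,3.2,'w1c.png'); crop(w,220,30,330,140,5,'w1p.png')
```

```text
(no output)
```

View pics/w1c.png

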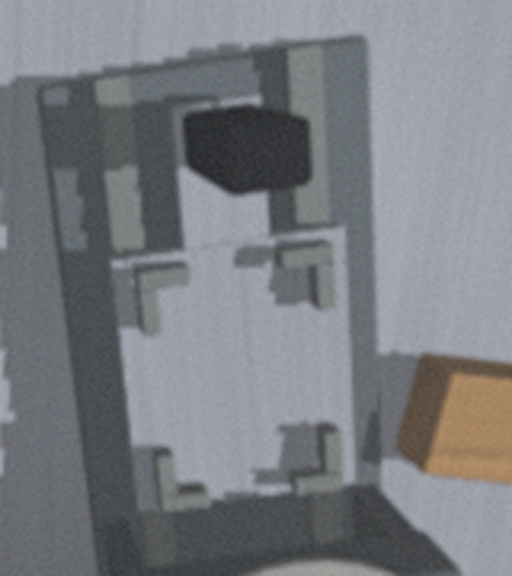

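View pics/w1p.png

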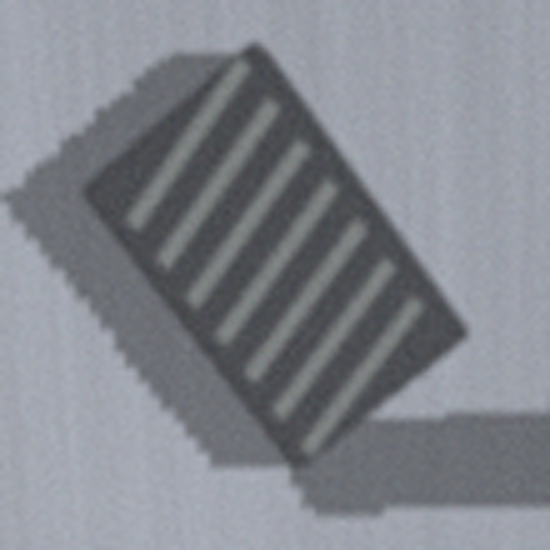

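Run:
```python
from h import *
w=load('wrist1')
def f(p,s,o,z): 
    r=np.array([back(w,o[0]+a/s,o[1]+b/s,z)[:2] for a,b in p]); print(r.round(4).tolist()); return r
b=f([(38,88),(365,37)],3.2,(335,80),.018); d=b[1]-b[0]; print('bed w',np.hypot(*d),np.degrees(np.arctan2(d[1],d[0])),b.mean(0))
b=f([(113,263),(345,228)],3.2,(335,80),.038); d=b[1]-b[0]; print('sled w',np.hypot(*d),np.degrees(np.arctan2(d[1],d[0])),b.mean(0))
# guide inner corners tops? outer corners tops z .050
b=f([(137,268),(330,242),(338,487),(165,508)],3.2,(335,80),.05)
for i in range(4): d=b[(i+1)%4]-b[i]; print(np.hypot(*d),np.degrees(np.arctan2(d[1],d[0])))
print(b.mean(0))
b=f([(255,45),(467,330),(297,465),(85,190)],5,(220,30),.02)
for i in range(4): d=b[(i+1)%4]-b[i]; print(np.hypot(*d),np.degrees(np.arctan2(d[1],d[0])))
print(b.mean(0))
```

```text
[[0.5513, 0.2107], [0.6872, 0.2316]]
bed w 0.13751063330916494 8.765035005144252 [0.61928089 0.22115813]
[[0.5838, 0.1398], [0.6811, 0.1551]]
sled w 0.09848896367352575 8.947569103084486 [0.63249208 0.14746768]
[[0.5922, 0.1403], [0.6712, 0.1514], [0.6875, 0.0412], [0.611, 0.0307]]
0.07986530501164486 8.034607213582207
0.11143519954364244 -81.6061624821805
0.07725257563164435 -172.18509680025633
0.11118611913088415 99.74156147597026
[0.64046948 0.09089908]
[[0.4527, 0.2942], [0.5061, 0.2254], [0.4594, 0.19], [0.4069, 0.2598]]
0.08702602200225686 -52.16314026969077
0.05859874176805703 -142.85597074880326
0.08730694476652467 126.9398444091427
0.05723601700270579 36.8569978716037
[0.45629283 0.24236204]
```

Run:
```python
from h import *
def straight(n,p,q,N=25,h=8):
    g=cv2.cvtColor(load(n)['color'],cv2.COLOR_RGB2GRAY).astype(np.float32); g=cv2.GaussianBlur(g,(0,0),1)
    p=np.array(p,float);q=np.array(q,float);t=(q-p)/np.linalg.norm(q-p);nn=np.array([-t[1],t[0]])
    out=[]
    for s in np.linspace(0,1,N):
        c=p+(q-p)*s; k=np.arange(-h,h+.01,.25); P=c+k[:,None]*nn
        v=cv2.remap(g,P[:,0].astype(np.float32),P[:,1].astype(np.float32),cv2.INTER_LINEAR).ravel()
        d=np.abs(np.gradient(v)); out.append(k[d.argmax()])
    print(n,np.array(out))
straight('scene0',(517,148),(345,398)); straight('scene0',(350,83),(517,148)); straight('scene0',(0,228),(108,398))
straight('side0',(222,68),(78,398)); straight('side0',(568,145),(585,380))
straight('wrist1',(346,110),(383,370),h=6);straight('wrist1',(638,60),(560,352),h=6)
```

```text
scene0 [-1.   -2.25 -2.5  -2.   -2.   -2.   -2.5  -1.5  -2.   -1.75 -1.25 -1.25
 -1.25 -1.25 -1.25 -1.25 -1.25 -1.25 -1.25 -1.   -0.75 -0.75 -0.5  -0.75
 -2.  ]
scene0 [-3.5  -3.25 -3.25 -3.25 -2.75 -3.25 -3.   -2.5  -2.5  -2.25 -2.25 -2.5
 -2.   -1.75 -1.25 -1.   -1.25 -1.   -1.   -0.75 -0.5  -0.5  -0.75 -0.5
 -0.25]
scene0 [ 0.25  6.   -4.    4.75  8.    8.    8.    8.    7.    6.25  6.    5.25
  4.5   4.    3.25  2.25  2.    1.25  0.25 -0.25 -1.   -1.25 -2.   -3.
  2.25]
side0 [ 0.25 -5.75  2.75 -8.    8.   -8.   -3.    2.75  8.    1.75  0.5   8.
 -4.75 -5.75  8.   -8.   -8.   -8.   -2.75  3.25 -3.5   0.25  4.25  8.
 -3.25]
side0 [ 0.75  0.25  1.    0.5   0.5   0.25  0.5   0.25  0.    0.75  0.5  -6.5
 -7.   -7.25 -6.75 -7.   -7.25 -7.25 -7.75 -8.   -8.   -8.    0.    0.
  0.75]
wrist1 [ 0.75  0.25  0.5  -2.    1.    1.    0.75  1.5   1.    1.25  1.75  1.5
  2.    1.75  2.25  2.75  2.25  3.    3.    3.    3.25  3.    3.25  4.25
  3.5 ]
wrist1 [-1.75 -4.75 -0.75  0.   -0.75  0.    0.    1.    0.75  1.    1.    1.75
  1.75  1.75  2.    2.    2.75  2.75  2.75  2.75  3.5   3.5   3.5  -1.
 -4.5 ]
```

Call:
jog_arm --travel '[[-0.0106, 0.0152, -0.025], [-0.0106, 0.0152, -0.025], [-0.0106, 0.0152, -0.025], [-0.0106, 0.0152, -0.025], [-0.0106, 0.0152, -0.025], [-0.0106, 0.0152, -0.025], [0, 0, 0], [0, 0, 0]]' --dr '[[0, 0, 0.108], [0, 0, 0.108], [0, 0, 0.108], [0, 0, 0.108], [0, 0, 0.108], [0, 0, 0.108], [0, 0, 0], [0, 0, 0]]'

```text
time_s: 1.55
position: [0.4558, 0.2405, 0.1522]
tool_rot: [[-0.602, 0.798, -0.003], [0.798, 0.602, -0.001], [0.001, -0.003, -1.0]]
ft_force: [-0.3, -0.6, 1.2]
grip_width: 0.0851
```

Run:
```python
from h import *
snap('wrist','wrist2.png');print(observe()['time_s'],observe()['position'],observe()['tool_rot'].round(3))
```

```text
1.6 [0.45704538 0.24036793 0.15346785] [[-0.601  0.799 -0.   ]
 [ 0.799  0.601 -0.   ]
 [-0.    -0.    -1.   ]]
```

View pics/wrist2.png

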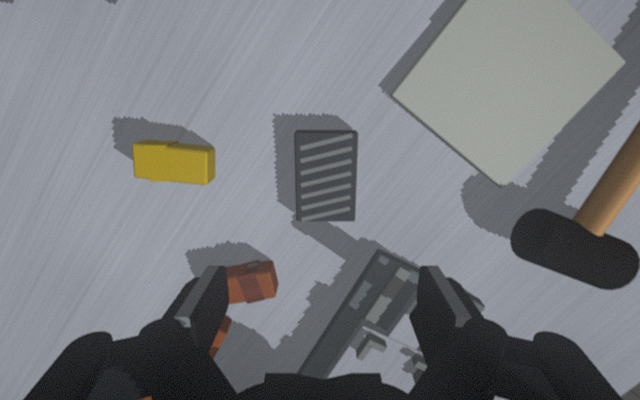

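Run:
```python
from h import *
w=load('wrist2')
cv2.imwrite('pics/w2p.png',cv2.resize(w['color'][110:240,270:380,::-1],None,fx=4.5,fy=4.5,interpolation=cv2.INTER_CUBIC))
print(-w['R'].T@w['t'])
```

```text
[0.40507979 0.30744124 0.33262865]
```

View pics/w2p.png

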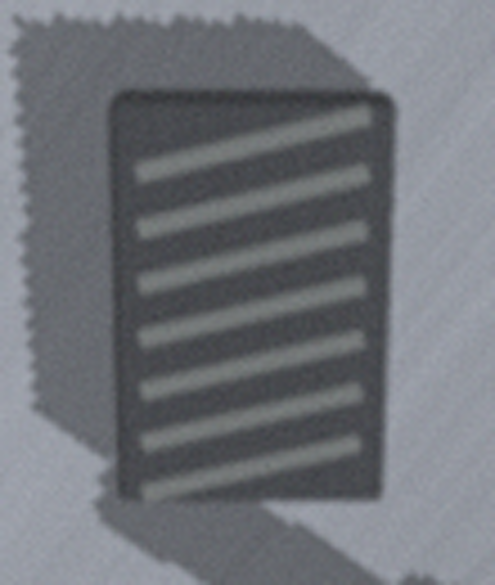

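Run:
```python
from h import *
w=load('wrist2')
b=np.array([back(w,270+a/4.5,110+c/4.5,.02)[:2] for a,c in [(110,90),(395,92),(383,500),(118,498)]])
for i in range(4): d=b[(i+1)%4]-b[i]; print(np.hypot(*d),np.degrees(np.arctan2(d[1],d[0])))
print(b.mean(0), observe()['position'])
```

```text
0.05873514906044067 36.691531864789
0.09054195329660045 -52.70145190433379
0.05973737803075627 -143.31263148456304
0.09053254148850476 126.66431431369054
[0.45569905 0.24398773] [0.45704538 0.24036793 0.15346785]
```

Call:
jog_arm --travel '[[-0.0006, 0.0025, -0.03], [0, 0, -0.03], [0, 0, -0.03], [0, 0, -0.03], [0, 0, -0.015], [0, 0, -0.01], [0, 0, -0.005], [0, 0, 0], [0, 0, 0]]' --dr '[[0, 0, 0], [0, 0, 0], [0, 0, 0], [0, 0, 0], [0, 0, 0], [0, 0, 0], [0, 0, 0], [0, 0, 0], [0, 0, 0]]'

```text
time_s: 2.35
position: [0.457, 0.2433, 0.0043]
tool_rot: [[-0.602, 0.798, 0.002], [0.798, 0.602, 0.0], [-0.001, 0.002, -1.0]]
ft_force: [-0.3, -0.1, 0.8]
grip_width: 0.0855
```

Call:
jog_arm --travel '[[0, 0, 0], [0, 0, 0], [0, 0, 0], [0, 0, 0], [0, 0, 0], [0, 0, 0], [0, 0, 0], [0, 0, 0]]' --dr '[[0, 0, 0], [0, 0, 0], [0, 0, 0], [0, 0, 0], [0, 0, 0], [0, 0, 0], [0, 0, 0], [0, 0, 0]]' --jaw 0.04 --newtons 60

```text
time_s: 3.02
position: [0.4558, 0.2437, 0.0033]
tool_rot: [[-0.604, 0.797, -0.0], [0.797, 0.604, -0.0], [-0.0, -0.0, -1.0]]
ft_force: [0.4, 1.2, -0.3]
grip_width: 0.0402
```

Run:
```python
from h import *
snap('wrist','wrist3.png');s=snap('side','side3.png')
cv2.imwrite('pics/s3c.png',cv2.resize(s['color'][180:400,240:440,::-1],None,fx=2.7,fy=2.7,interpolation=cv2.INTER_CUBIC))
```

```text
(no output)
```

View pics/wrist3.png

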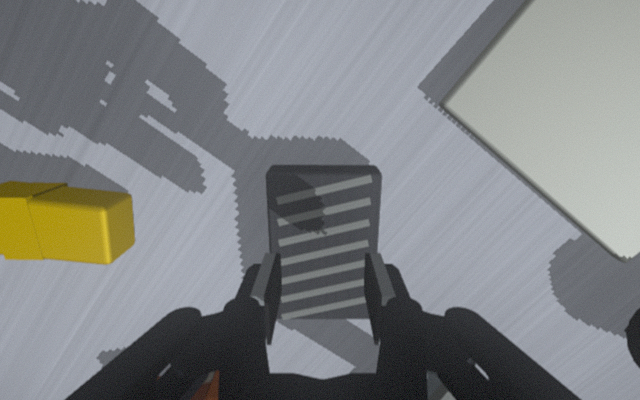

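View pics/s3c.png

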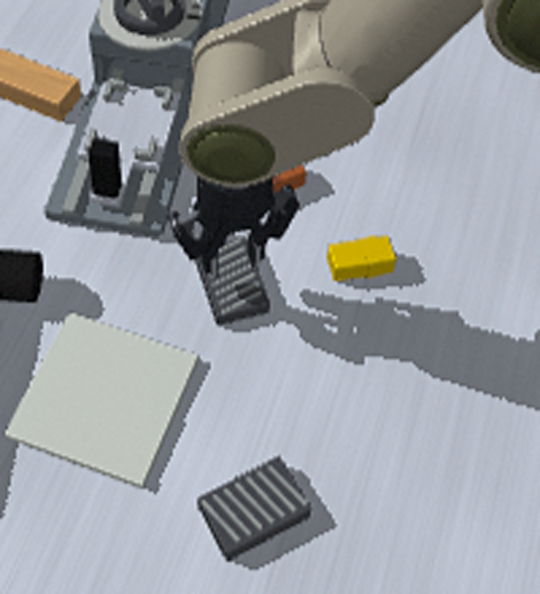

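Run:
```python
from h import *
w=load('wrist3'); o=observe(); p=o['position'];R=o['tool_rot']
print('t',o['time_s'],o['grip_width'])
for z in [0,.019,.04]:
  for g in (.02,.03): print(z,g,[proj(w,p+R@np.array([0,s*g,-z])).round(0) for s in(-1,0,1)])
c=np.array([.4557,.2437,.02]); x=np.array([np.cos(.643),np.sin(.643),0]);y=np.array([-x[1],x[0],0])
print([proj(w,c+a*.03*x+b*.045*y).round(0) for a,b in [(-1,1),(1,1),(1,-1),(-1,-1)]])
```

```text
t 3.1167 0.0402335021570124
0 0.02 [array([290., 238.]), array([324., 238.]), array([357., 238.])]
0 0.03 [array([274., 238.]), array([324., 238.]), array([374., 238.])]
0.019 0.02 [array([287., 253.]), array([324., 253.]), array([361., 253.])]
0.019 0.03 [array([269., 253.]), array([324., 253.]), array([379., 253.])]
0.04 0.02 [array([283., 273.]), array([324., 273.]), array([366., 274.])]
0.04 0.03 [array([262., 273.]), array([324., 273.]), array([386., 274.])]
[array([265., 171.]), array([384., 171.]), array([374., 320.]), array([273., 319.])]
```

Run:
```python
from h import *
w=load('wrist3')
cv2.imwrite('pics/w3c.png',cv2.resize(w['color'][150:390,210:440,::-1],None,fx=2.5,fy=2.5,interpolation=cv2.INTER_CUBIC))
```

```text
(no output)
```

View pics/w3c.png

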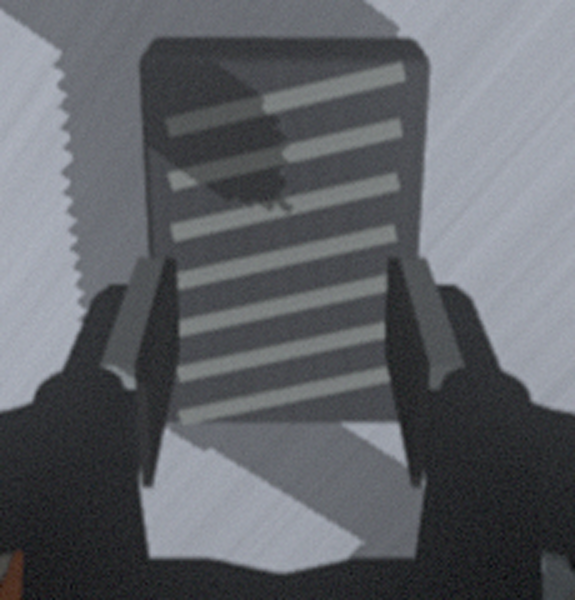

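Run:
```python
from h import *
s=load('side3'); o=observe(); p=o['position'];R=o['tool_rot']
for z in [0,.02]:print([proj(s,p+R@np.array([0,k*.02,-z])).round(1) for k in(-1,0,1)])
cv2.imwrite('pics/s3d.png',cv2.resize(s['color'][235:310,295:365,::-1],None,fx=8,fy=8,interpolation=cv2.INTER_CUBIC))
```

```text
[array([331.1, 282.8]), array([324.8, 284.4]), array([318.3, 286.1])]
[array([331.3, 278.9]), array([324.8, 280.6]), array([318.3, 282.2])]
```

View pics/s3d.png

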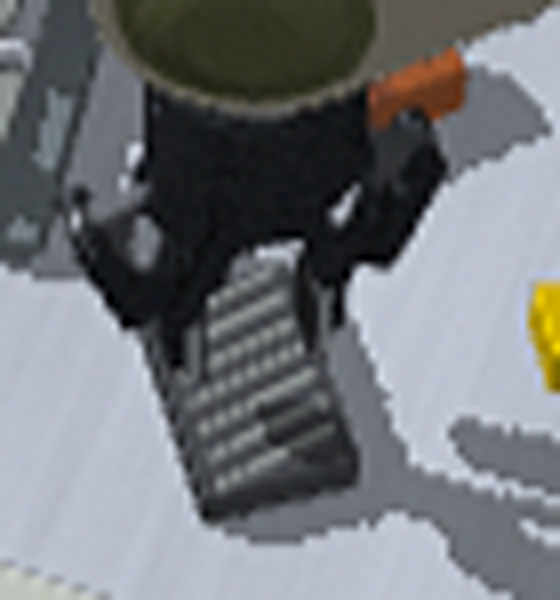

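Call:
jog_arm --travel '[[0, 0, 0.01], [0, 0, 0.01], [0, 0, 0], [0, 0, 0]]' --dr '[[0, 0, 0], [0, 0, 0], [0, 0, 0], [0, 0, 0]]'

```text
time_s: 3.45
position: [0.456, 0.2438, 0.0234]
tool_rot: [[-0.604, 0.797, 0.001], [0.797, 0.604, 0.0], [-0.0, 0.001, -1.0]]
ft_force: [-0.2, -0.2, -0.6]
grip_width: 0.0403
```

Run:
```python
from h import *
w=snap('wrist','wrist4.png');print(observe())
cv2.imwrite('pics/w4c.png',cv2.resize(w['color'][150:390,210:440,::-1],None,fx=2.5,fy=2.5,interpolation=cv2.INTER_CUBIC))
```

```text
{'time_s': 3.5, 'q': array([ 1.49930509e+01,  2.96825101e+01,  9.34936744e+01, -2.55627026e-04,
        5.68286755e+01, -2.21362568e+01]), 'qvel': array([-0.16933277,  0.49869258,  0.38777972,  0.00467203,  0.06619958,
       -0.08974298]), 'joint_efforts': array([ 1.91568938e-02, -4.58411729e+01, -1.65771765e+01,  4.01878642e-04,
        1.02265357e-02,  4.23435563e-05]), 'position': array([0.4556695 , 0.2436769 , 0.02304989]), 'tool_rot': array([[-6.03617831e-01,  7.97273797e-01, -8.09688143e-05],
       [ 7.97273801e-01,  6.03617831e-01, -2.55510898e-05],
       [ 2.85030057e-05, -7.99774077e-05, -9.99999996e-01]]), 'ft_force': array([ 0.00693846,  0.62022438, -0.35622928]), 'wrist_torque': array([-0.03849968, -0.0317903 ,  0.01449709]), 'grip_width': 0.03973748501452993}
```

View pics/w4c.png

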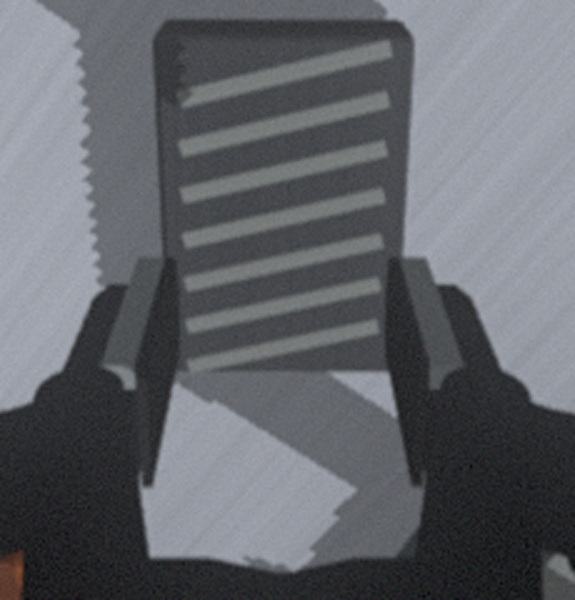

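Call:
jog_arm --travel '[[0, 0, 0.01], [0, 0, 0], [0, 0, 0], [0, 0, 0], [0, 0, -0.01], [0, 0, -0.01], [0, 0, -0.01], [0, 0, 0], [0, 0, 0]]' --dr '[[0, 0, 0], [0, 0, 0], [0, 0, 0], [0, 0, 0], [0, 0, 0], [0, 0, 0], [0, 0, 0], [0, 0, 0], [0, 0, 0]]' --jaw 0.085

```text
time_s: 4.25
position: [0.4554, 0.2436, 0.0028]
tool_rot: [[-0.604, 0.797, -0.002], [0.797, 0.604, -0.0], [0.001, -0.001, -1.0]]
ft_force: [0.3, -0.3, -0.6]
grip_width: 0.0851
```

Call:
jog_arm --travel '[[0, 0, -0.003], [0, 0, -0.003], [0, 0, 0], [0, 0, 0]]' --dr '[[0, 0, 0], [0, 0, 0], [0, 0, 0], [0, 0, 0]]'

```text
time_s: 4.58
position: [0.4558, 0.2437, -0.0026]
tool_rot: [[-0.604, 0.797, 0.0], [0.797, 0.604, 0.0], [-0.0, 0.0, -1.0]]
ft_force: [0.3, -0.1, 1.1]
grip_width: 0.0854
```

Run:
```python
from h import *
w=snap('wrist','wrist5.png');s=snap('side','side5.png');o=observe();print(o['position'],o['ft_force'])
cv2.imwrite('pics/w5c.png',cv2.resize(w['color'][150:390,180:470,::-1],None,fx=2.5,fy=2.5,interpolation=cv2.INTER_CUBIC))
cv2.imwrite('pics/s5d.png',cv2.resize(s['color'][225:310,285:375,::-1],None,fx=7,fy=7,interpolation=cv2.INTER_CUBIC))
```

```text
[ 0.45589182  0.24372138 -0.0024928 ] [ 0.18280962  0.24309588 -0.03950449]
```

View pics/w5c.png

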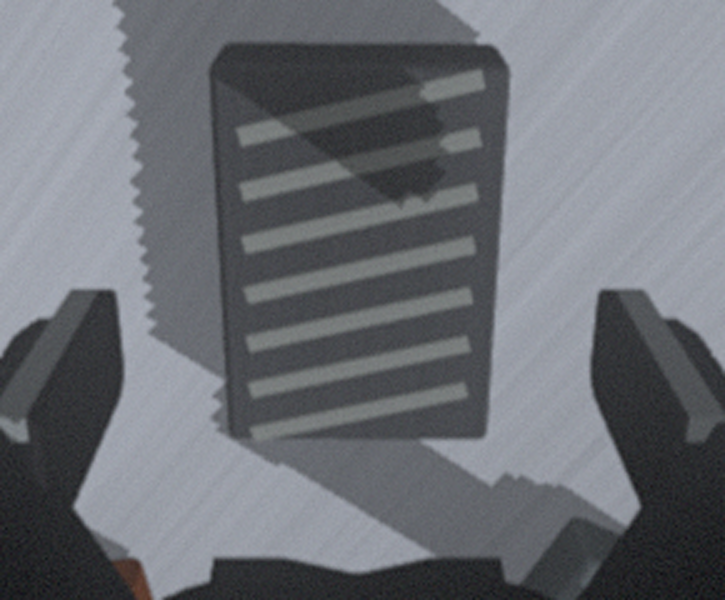

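View pics/s5d.png

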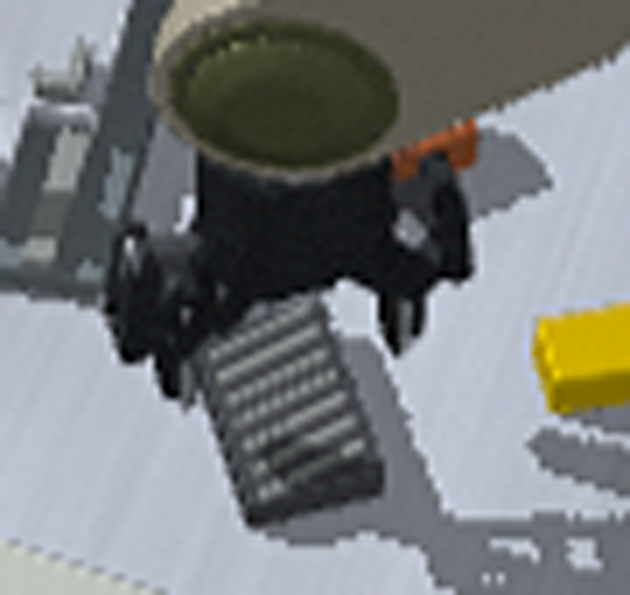

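Call:
jog_arm --travel '[[0, 0, -0.004], [0, 0, -0.004], [0, 0, -0.004], [0, 0, 0], [0, 0, 0]]' --dr '[[0, 0, 0], [0, 0, 0], [0, 0, 0], [0, 0, 0], [0, 0, 0]]'

```text
time_s: 5.1
position: [0.4556, 0.2436, -0.015]
tool_rot: [[-0.604, 0.797, -0.001], [0.797, 0.604, -0.0], [0.0, -0.001, -1.0]]
ft_force: [0.2, 0.7, 0.6]
grip_width: 0.0849
```

Run:
```python
from h import *
w=snap('wrist','wrist6.png');o=observe();print(o['position'],o['ft_force'],o['q'])
cv2.imwrite('pics/w6c.png',cv2.resize(w['color'][100:390,180:470,::-1],None,fx=2,fy=2,interpolation=cv2.INTER_CUBIC))
```

```text
[ 0.45574029  0.24368843 -0.01482923] [ 0.51550371 -1.00219923 -0.34049189] [ 1.49912489e+01  3.31114991e+01  9.54763608e+01  1.87292805e-03
  5.14311977e+01 -2.21345489e+01]
```

View pics/w6c.png

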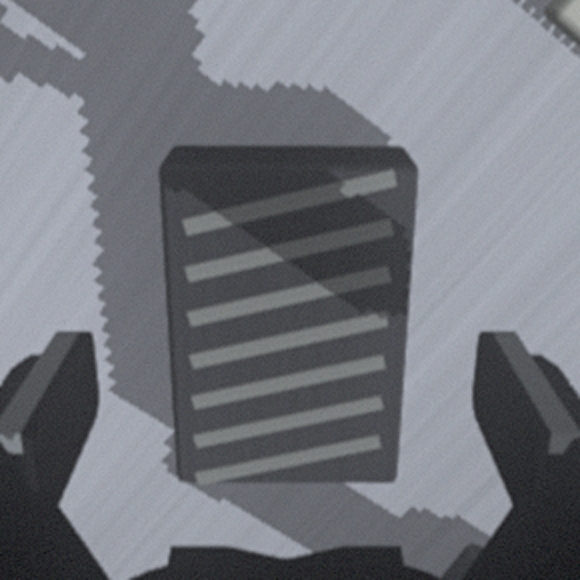

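Call:
jog_arm --travel '[[0, 0, -0.004], [0, 0, -0.004], [0, 0, -0.003], [0, 0, 0], [0, 0, 0]]' --dr '[[0, 0, 0], [0, 0, 0], [0, 0, 0], [0, 0, 0], [0, 0, 0]]'

```text
time_s: 5.57
position: [0.4557, 0.2436, -0.0259]
tool_rot: [[-0.604, 0.797, -0.0], [0.797, 0.604, -0.0], [0.0, -0.0, -1.0]]
ft_force: [0.2, -0.4, -0.2]
grip_width: 0.0849
```

Call:
jog_arm --travel '[[0, 0, -0.003], [0, 0, -0.003], [0, 0, 0], [0, 0, 0]]' --dr '[[0, 0, 0], [0, 0, 0], [0, 0, 0], [0, 0, 0]]'

```text
time_s: 5.9
position: [0.4557, 0.2437, -0.0319]
tool_rot: [[-0.604, 0.797, -0.0], [0.797, 0.604, -0.0], [0.0, -0.0, -1.0]]
ft_force: [-0.1, -0.0, 0.4]
grip_width: 0.0847
```

Run:
```python
from h import *
w=snap('wrist','wrist7.png');s=snap('side','side7.png');o=observe();print(o['position'],o['ft_force'])
a=cv2.resize(w['color'][80:390,180:470,::-1],None,fx=1.35,fy=1.35,interpolation=cv2.INTER_CUBIC)
b=cv2.resize(s['color'][225:310,285:375,::-1],(400,a.shape[0]),interpolation=cv2.INTER_CUBIC)
cv2.imwrite('pics/c7.png',np.hstack([a,b]))
```

```text
[ 0.45581985  0.24371043 -0.03163518] [-0.9113019   0.66584426  0.05705216]
```

View pics/c7.png

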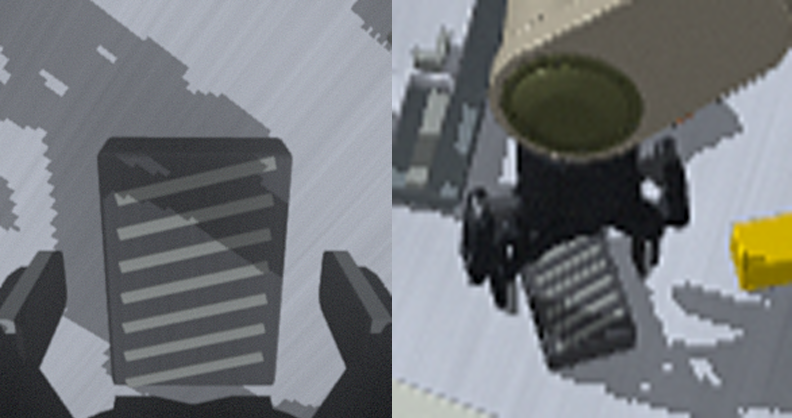

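Call:
jog_arm --travel '[[0, 0, -0.002], [0, 0, -0.002], [0, 0, -0.002], [0, 0, 0], [0, 0, 0]]' --dr '[[0, 0, 0], [0, 0, 0], [0, 0, 0], [0, 0, 0], [0, 0, 0]]'

```text
time_s: 6.42
position: [0.4557, 0.2437, -0.0378]
tool_rot: [[-0.604, 0.797, -0.0], [0.797, 0.604, -0.0], [0.0, -0.0, -1.0]]
ft_force: [-0.3, -0.1, -0.4]
grip_width: 0.0851
```

Call:
jog_arm --travel '[[0, 0, 0], [0, 0, 0], [0, 0, 0], [0, 0, 0], [0, 0, 0], [0, 0, 0]]' --dr '[[0, 0, 0], [0, 0, 0], [0, 0, 0], [0, 0, 0], [0, 0, 0], [0, 0, 0]]' --jaw 0.05 --newtons 50

```text
time_s: 6.92
position: [0.4559, 0.2438, -0.0373]
tool_rot: [[-0.604, 0.797, 0.001], [0.797, 0.604, 0.0], [-0.0, 0.001, -1.0]]
ft_force: [-0.1, -0.9, 5.0]
grip_width: 0.059
```

Run:
```python
from h import *
w=snap('wrist','wrist8.png');s=snap('side','side8.png');o=observe();print(o['position'],o['ft_force'],o['grip_width'])
a=cv2.resize(w['color'][80:390,180:470,::-1],None,fx=1.35,fy=1.35,interpolation=cv2.INTER_CUBIC)
b=cv2.resize(s['color'][225:310,285:375,::-1],(400,a.shape[0]),interpolation=cv2.INTER_CUBIC)
cv2.imwrite('pics/c8.png',np.hstack([a,b]))
```

```text
[ 0.45590486  0.24375491 -0.03730041] [-1.35765814  0.23604067  5.43212504] 0.058672288987104235
```

View pics/c8.png

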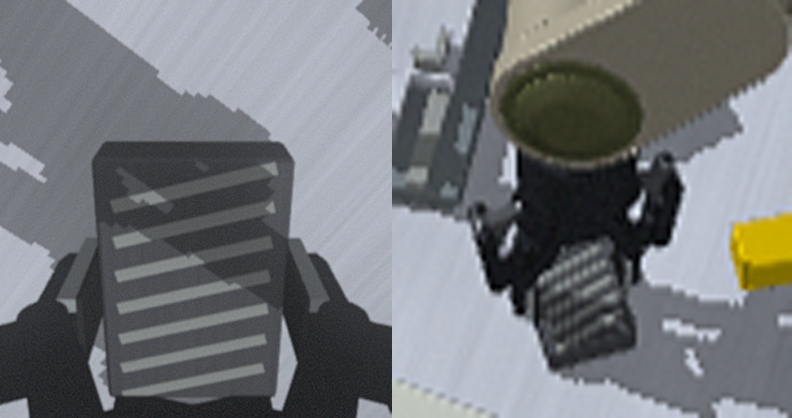

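Call:
jog_arm --travel '[[0, 0, 0.004], [0, 0, 0.016], [0, 0, 0.025], [0, 0, 0.025], [0, 0, 0.025], [0, 0, 0.025], [0, 0, 0], [0, 0, 0]]' --dr '[[0, 0, 0], [0, 0, 0], [0, 0, 0], [0, 0, 0], [0, 0, 0], [0, 0, 0], [0, 0, 0], [0, 0, 0]]' --newtons 90

```text
time_s: 7.68
position: [0.4558, 0.2437, 0.0825]
tool_rot: [[-0.604, 0.797, 0.001], [0.797, 0.604, 0.0], [-0.0, 0.001, -1.0]]
ft_force: [-0.4, -0.3, -4.8]
grip_width: 0.0579
```

Run:
```python
from h import *
w=snap('wrist','wrist9.png');s=snap('side','side9.png');o=observe();print(o['position'],o['ft_force'],o['grip_width'])
a=cv2.resize(w['color'][80:390,180:470,::-1],None,fx=1.35,fy=1.35,interpolation=cv2.INTER_CUBIC)
b=cv2.resize(s['color'][225:310,285:375,::-1],(400,a.shape[0]),interpolation=cv2.INTER_CUBIC)
cv2.imwrite('pics/c9.png',np.hstack([a,b]))
```

```text
[0.45475058 0.24339824 0.08079458] [-0.9018698  -0.32894069 -3.64523369] 0.05751724482221336
```

View pics/c9.png

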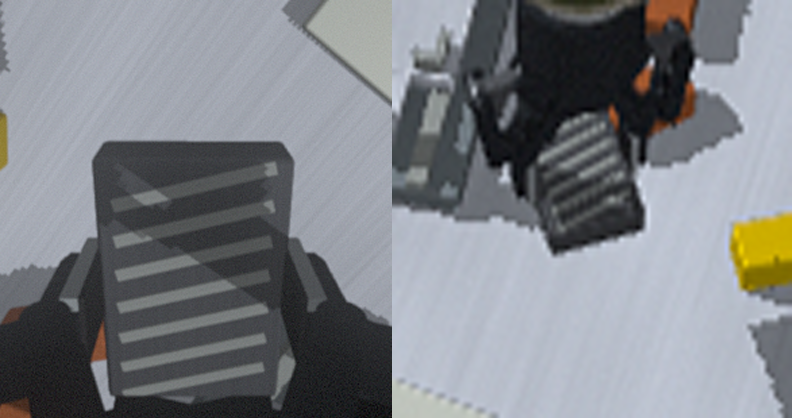

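Call:
jog_arm --travel '[[0.0, 0.0, 0.03], [0.01, -0.01, 0.023], [0.023, -0.0253, 0.01], [0.023, -0.0253, 0.01], [0.023, -0.0253, 0], [0.023, -0.0253, 0], [0.023, -0.0253, 0], [0.023, -0.0253, 0], [0.023, -0.0253, 0], [0.0232, -0.0256, 0], [0, 0, 0], [0, 0, 0], [0, 0, 0]]' --dr '[[0, 0, 0], [0, 0, -0.055], [0, 0, -0.055], [0, 0, -0.055], [0, 0, -0.055], [0, 0, -0.055], [0, 0, -0.055], [0, 0, -0.055], [0, 0, -0.055], [0, 0, -0.055], [0, 0, 0], [0, 0, 0], [0, 0, 0]]'

```text
time_s: 8.87
position: [0.6491, 0.0313, 0.1532]
tool_rot: [[-0.153, 0.988, -0.004], [0.988, 0.153, 0.001], [0.001, -0.004, -1.0]]
ft_force: [0.2, 1.1, -3.0]
grip_width: 0.0574
```

Run:
```python
from h import *
w=snap('wrist','wrist10.png');o=observe();print(o['position'],o['ft_force'],o['grip_width'],o['tool_rot'].round(4).tolist())
```

```text
[0.64911563 0.03177296 0.15391002] [-0.02896417 -0.16383717 -2.67571872] 0.057909245179862116 [[-0.1534, 0.9882, -0.0028], [0.9882, 0.1534, 0.0007], [0.0011, -0.0027, -1.0]]
```

View pics/wrist10.png

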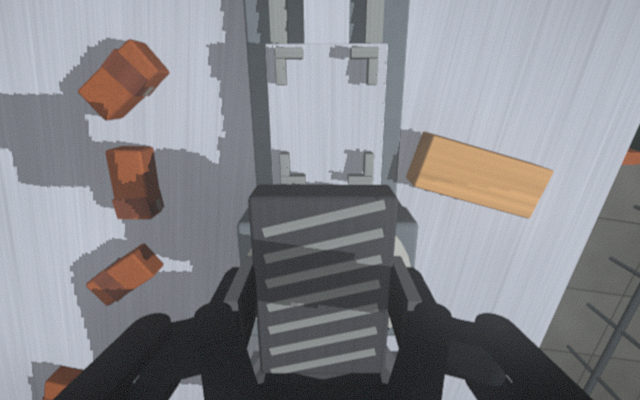

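Run:
```python
from h import *
w=load('wrist10')
cv2.imwrite('pics/w10c.png',cv2.resize(w['color'][30:200,240:410,::-1],None,fx=4,fy=4,interpolation=cv2.INTER_CUBIC)[:600])
cv2.imwrite('pics/w10p.png',cv2.resize(w['color'][175:390,235:410,::-1],None,fx=2.7,fy=2.7,interpolation=cv2.INTER_CUBIC))
```

```text
(no output)
```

View pics/w10c.png

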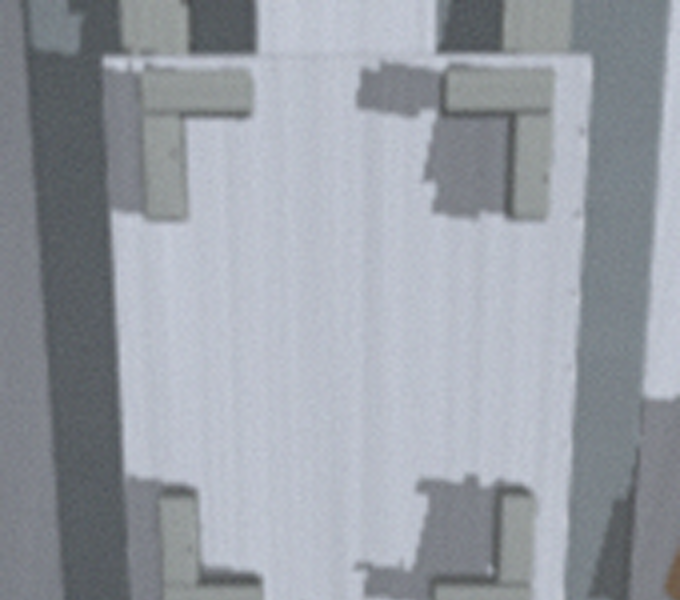

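View pics/w10p.png

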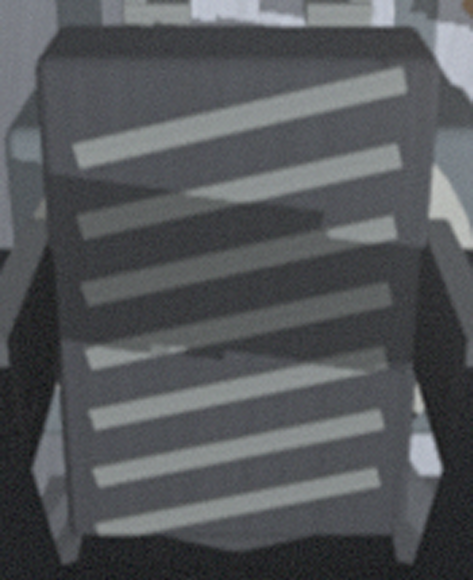

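Run:
```python
from h import *
w=load('wrist10'); print('cam',-w['R'].T@w['t'])
def rep(b):
    for i in range(4): d=b[(i+1)%4]-b[i]; print('  %.4f %.2f'%(np.hypot(*d),np.degrees(np.arctan2(d[1],d[0]))))
    print(b.round(4).tolist(),b.mean(0))
rep(np.array([back(w,240+a/4,30+c/4,.05)[:2] for a,c in [(183,112),(513,109),(500,580),(198,580)]]))
rep(np.array([back(w,240+a/4,30+c/4,.05)[:2] for a,c in [(143,70),(552,68),(533,598),(165,600)]]))
b=np.array([back(w,240+a/4,30+c/4,.038)[:2] for a,c in [(103,55),(592,53)]]);d=b[1]-b[0];print(np.hypot(*d),np.degrees(np.arctan2(d[1],d[0])),b.mean(0)-.06*np.array([-.153,.988]))
for h in(.045,.05,.0573):
  print(h);rep(np.array([back(w,235+a/2.7,175+c/2.7,.154+h)[:2] for a,c in [(42,60),(437,60),(410,538),(68,538)]]))
```

```text
cam [0.63556133 0.11352828 0.3336926 ]
  0.0650 9.28
  0.0952 -80.37
  0.0663 -171.11
  0.0948 98.80
[[0.6022, 0.1321], [0.6663, 0.1426], [0.6822, 0.0487], [0.6167, 0.0384]] [0.64182809 0.09042077]
  0.0798 9.05
  0.1067 -80.37
  0.0812 -170.79
  0.1069 98.86
[[0.5935, 0.1384], [0.6723, 0.1509], [0.6902, 0.0458], [0.61, 0.0328]] [0.64151972 0.0919647 ]
0.09909424543530476 9.00511555616326 [0.64155981 0.08943605]
0.045
  0.0624 8.91
  0.0966 -80.16
  0.0658 -170.91
  0.0968 97.83
[[0.6113, 0.0656], [0.673, 0.0753], [0.6895, -0.0199], [0.6245, -0.0303]] [0.64959444 0.02267368]
0.05
  0.0601 8.91
  0.0930 -80.16
  0.0634 -170.91
  0.0932 97.83
[[0.6122, 0.0674], [0.6716, 0.0767], [0.6875, -0.0149], [0.6249, -0.0249]] [0.64907351 0.02604635]
0.0573
  0.0567 8.91
  0.0878 -80.16
  0.0598 -170.91
  0.0880 97.83
[[0.6136, 0.07], [0.6696, 0.0788], [0.6846, -0.0077], [0.6255, -0.0172]] [0.64831295 0.03097044]
```

Call:
jog_arm --travel '[[-0.003, 0.02, 0], [-0.003, 0.02, 0], [-0.0025, 0.0202, 0], [0, 0, -0.03], [0, 0, -0.03], [0, 0, -0.03], [0, 0, -0.025], [0, 0, -0.015], [0, 0, 0], [0, 0, 0], [0, 0, 0]]' --dr '[[0, 0, 0.003], [0, 0, 0], [0, 0, 0], [0, 0, 0], [0, 0, 0], [0, 0, 0], [0, 0, 0], [0, 0, 0], [0, 0, 0], [0, 0, 0], [0, 0, 0]]'

```text
time_s: 9.83
position: [0.642, 0.0918, 0.0269]
tool_rot: [[-0.156, 0.988, 0.002], [0.988, 0.156, -0.0], [-0.0, 0.002, -1.0]]
ft_force: [0.5, -0.2, -2.9]
grip_width: 0.0578
```

Run:
```python
from h import *
w=snap('wrist','wrist11.png');s=snap('side','side11.png');o=observe();print(o['position'],o['ft_force'],o['grip_width'],o['tool_rot'].round(4).tolist())
cv2.imwrite('pics/w11c.png',cv2.resize(w['color'][80:400,180:470,::-1],None,fx=1.85,fy=1.85,interpolation=cv2.INTER_CUBIC))
cv2.imwrite('pics/s11c.png',cv2.resize(s['color'][170:280,240:350,::-1],None,fx=5,fy=5,interpolation=cv2.INTER_CUBIC))
```

```text
[0.64222784 0.09147984 0.0270626 ] [-0.54222285  0.75746852 -3.91241806] 0.057821294803317644 [[-0.1558, 0.9878, 0.0029], [0.9878, 0.1558, -0.0001], [-0.0005, 0.0029, -1.0]]
```

View pics/w11c.png

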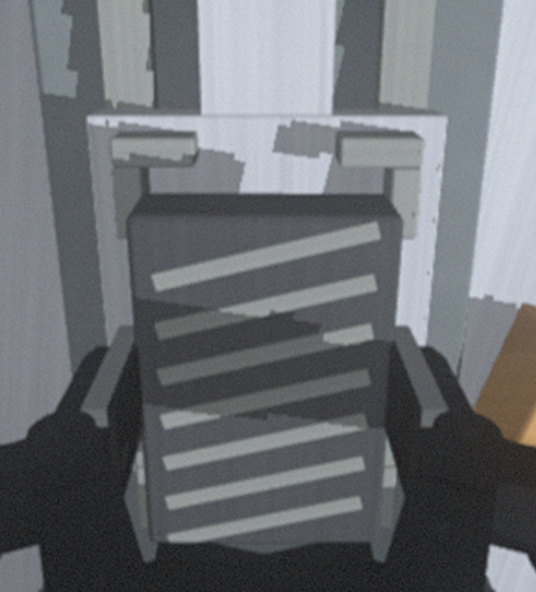

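View pics/s11c.png

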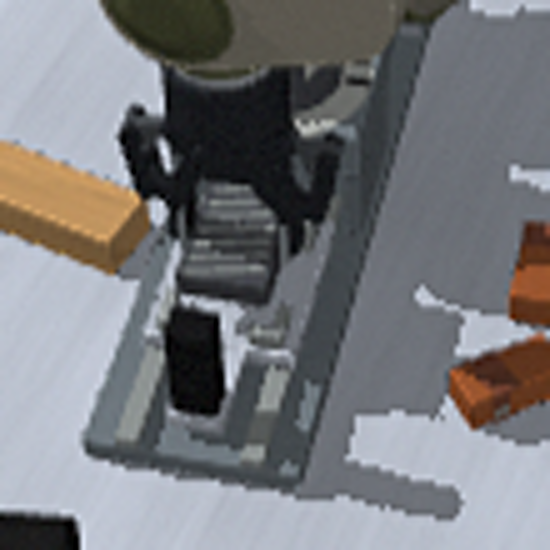

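Run:
```python
from h import *
w=load('wrist11'); p=np.array([.6422,.0915])
ex=np.array([.9875,.156]);ey=np.array([-.156,.9875])
def q(a,c,z): 
    X=back(w,180+a/1.85,80+c/1.85,z)[:2]; d=X-p; print(X.round(4),'mill x,y rel TCP',(d@ex).round(4),(d@ey).round(4))
q(137,197,.0643);q(399,197,.0643);q(130,215,.083);q(402,215,.083)
q(147,166,.05);q(388,166,.05);q(110,150,.05);q(422,150,.05);q(88,116,.038);q(446,116,.038)
```

```text
[0.6035 0.1284] mill x,y rel TCP -0.0324 0.0425
[0.6662 0.1383] mill x,y rel TCP 0.031 0.0425
[0.6055 0.1302] mill x,y rel TCP -0.0302 0.0439
[0.6626 0.1392] mill x,y rel TCP 0.0276 0.0439
[0.603  0.1326] mill x,y rel TCP -0.0323 0.0468
[0.6653 0.1425] mill x,y rel TCP 0.0308 0.0468
[0.5931 0.1354] mill x,y rel TCP -0.0417 0.051
[0.6731 0.1481] mill x,y rel TCP 0.0394 0.051
[0.5838 0.1409] mill x,y rel TCP -0.05 0.0579
[0.6809 0.1564] mill x,y rel TCP 0.0483 0.058
```

Call:
jog_arm --travel '[[0, 0, -0.008], [0, 0, -0.006], [0, 0, -0.004], [0, 0, -0.003], [0, 0, -0.002], [0, 0, 0], [0, 0, 0], [0, 0, 0]]' --dr '[[0, 0, 0], [0, 0, 0], [0, 0, 0], [0, 0, 0], [0, 0, 0], [0, 0, 0], [0, 0, 0], [0, 0, 0]]'

```text
time_s: 10.6
position: [0.6417, 0.0912, 0.0025]
tool_rot: [[-0.155, 0.988, 0.0], [0.988, 0.155, -0.0], [-0.0, 0.0, -1.0]]
ft_force: [0.1, 0.4, -4.2]
grip_width: 0.058
```

Run:
```python
from h import *
w=snap('wrist','wrist12.png');o=observe();print(o['position'],o['ft_force'],o['grip_width'],o['tool_rot'].round(4).tolist())
cv2.imwrite('pics/w12c.png',cv2.resize(w['color'][80:400,180:470,::-1],None,fx=1.85,fy=1.85,interpolation=cv2.INTER_CUBIC))
```

```text
[0.64166252 0.09120698 0.00256602] [-1.24911864 -0.06218456 -3.07273354] 0.0573724560061635 [[-0.1554, 0.9879, 0.0005], [0.9879, 0.1554, -0.0], [-0.0001, 0.0005, -1.0]]
```

View pics/w12c.png

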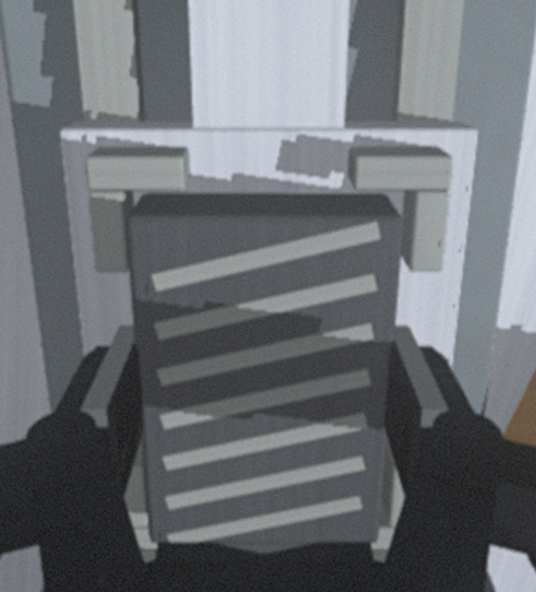

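Call:
jog_arm --travel '[[0.0007, 0.0, -0.001], [0, 0, -0.001], [0, 0, 0], [0, 0, 0]]' --dr '[[0, 0, 0], [0, 0, 0], [0, 0, 0], [0, 0, 0]]'

```text
time_s: 10.98
position: [0.6425, 0.0912, 0.0011]
tool_rot: [[-0.155, 0.988, 0.001], [0.988, 0.155, -0.0], [-0.0, 0.001, -1.0]]
ft_force: [-1.8, 0.7, 4.1]
grip_width: 0.0579
```

Call:
jog_arm --travel '[[0, 0, -0.001], [0, 0, 0], [0, 0, 0]]' --dr '[[0, 0, 0], [0, 0, 0], [0, 0, 0]]'

```text
time_s: 11.23
position: [0.6426, 0.0912, 0.0011]
tool_rot: [[-0.155, 0.988, 0.002], [0.988, 0.155, -0.0], [-0.0, 0.002, -1.0]]
ft_force: [-4.4, -1.1, 11.0]
grip_width: 0.0578
```

Call:
jog_arm --travel '[[0, 0, 0.0005], [0, 0, 0], [0, 0, 0], [0, 0, 0], [0, 0, 0]]' --dr '[[0, 0, 0], [0, 0, 0], [0, 0, 0], [0, 0, 0], [0, 0, 0]]' --jaw 0.076

```text
time_s: 11.65
position: [0.6422, 0.0912, -0.0004]
tool_rot: [[-0.155, 0.988, -0.0], [0.988, 0.155, 0.0], [0.0, -0.0, -1.0]]
ft_force: [-0.6, -0.3, 0.3]
grip_width: 0.076
```

Run:
```python
from h import *
w=snap('wrist','wrist13.png');o=observe();print(o['position'],o['ft_force'],o['grip_width'])
cv2.imwrite('pics/w13c.png',cv2.resize(w['color'][80:400,180:470,::-1],None,fx=1.85,fy=1.85,interpolation=cv2.INTER_CUBIC))
```

```text
[ 6.42196740e-01  9.11904555e-02 -3.30863055e-04] [-0.11488047  0.02859627  0.25338773] 0.07589107155984239
```

View pics/w13c.png

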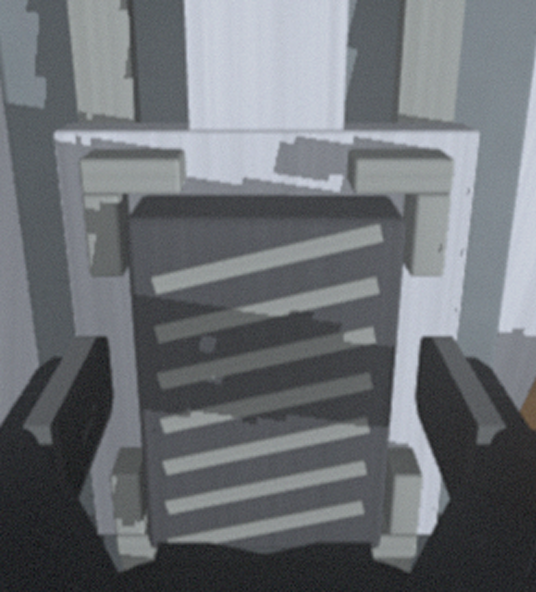

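Call:
jog_arm --travel '[[0, 0, 0.02], [0, 0, 0.03], [0, 0, 0.04], [0, 0, 0.04], [-0.0043, 0.0257, 0], [-0.0043, 0.0257, 0], [-0.0043, 0.0257, 0], [-0.004, 0.0257, 0], [0, 0, 0], [0, 0, 0]]' --dr '[[0, 0, 0], [0, 0, 0], [0, 0, 0], [0, 0, 0], [0, 0, 0], [0, 0, 0], [0, 0, 0], [0, 0, 0], [0, 0, 0], [0, 0, 0]]'

```text
time_s: 12.53
position: [0.625, 0.1951, 0.1297]
tool_rot: [[-0.157, 0.988, -0.0], [0.988, 0.157, -0.0], [-0.0, -0.0, -1.0]]
ft_force: [0.3, 0.1, -0.7]
grip_width: 0.0763
```

Run:
```python
from h import *
w=snap('wrist','wrist14.png');s=snap('side','side14.png');c=snap('scene','scene14.png');o=observe();print(o['position'],o['ft_force'],o['grip_width'])
a=cv2.resize(s['color'][170:290,230:350,::-1],(400,400),interpolation=cv2.INTER_CUBIC)
b=cv2.resize(c['color'][120:250,300:430,::-1],(400,400),interpolation=cv2.INTER_CUBIC)
cv2.imwrite('pics/c14.png',np.hstack([a,b]))
for im in (s,c):
  print([proj(im,[*(np.array([.6253,.194])+sx*.015*np.array([.9877,.156])+sy*.012*np.array([-.156,.9877])),.113]).round(1) for sx,sy in [(-1,-1),(1,-1),(1,1),(-1,1)]])
```

```text
[0.62554067 0.19305637 0.12972898] [-0.19854513 -0.26492626 -0.88378012] 0.07600292389843565
[array([283. , 231.2]), array([273.3, 229.7]), array([271.2, 235.7]), array([281. , 237.2])]
[array([368.3, 170.8]), array([376.4, 173.9]), array([379.5, 169.5]), array([371.4, 166.4])]
```

View pics/c14.png

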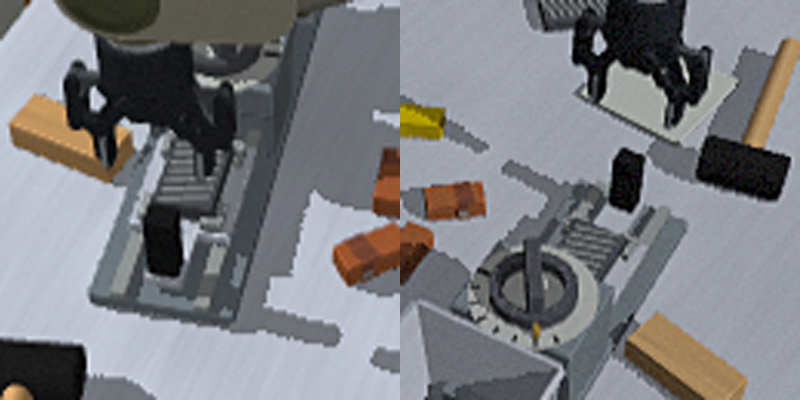

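View pics/wrist14.png

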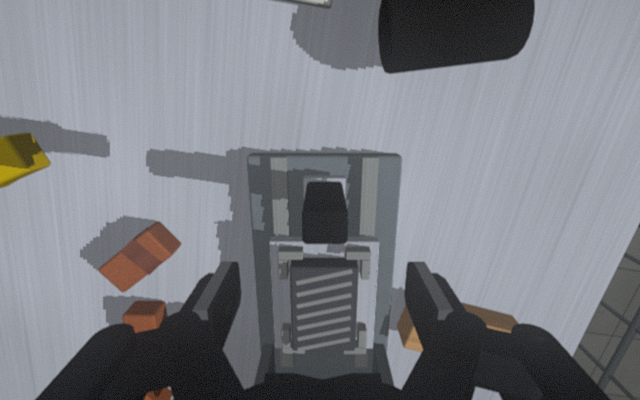

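Call:
jog_arm --travel '[[0, 0, -0.025], [0, 0, -0.025], [0, 0, -0.015], [0, 0, -0.01], [0, 0, -0.005], [0, 0, 0], [0, 0, 0]]' --dr '[[0, 0, 0], [0, 0, 0], [0, 0, 0], [0, 0, 0], [0, 0, 0], [0, 0, 0], [0, 0, 0]]'

```text
time_s: 13.27
position: [0.6259, 0.1937, 0.0506]
tool_rot: [[-0.155, 0.988, 0.001], [0.988, 0.155, 0.0], [-0.0, 0.001, -1.0]]
ft_force: [0.6, -0.4, -0.5]
grip_width: 0.076
```

Call:
jog_arm --travel '[[0, 0, 0], [0, 0, 0], [0, 0, 0], [0, 0, 0], [0, 0, 0], [0, 0, 0], [0, 0, 0]]' --dr '[[0, 0, 0], [0, 0, 0], [0, 0, 0], [0, 0, 0], [0, 0, 0], [0, 0, 0], [0, 0, 0]]' --jaw 0.02 --newtons 30

```text
time_s: 13.85
position: [0.6266, 0.1942, 0.0507]
tool_rot: [[-0.155, 0.988, 0.003], [0.988, 0.155, 0.001], [0.0, 0.004, -1.0]]
ft_force: [5.3, 1.8, 1.2]
grip_width: 0.0295
```

Call:
jog_arm --travel '[[0.0008, -0.0049, 0], [0.0016, -0.0099, 0], [0.0016, -0.0099, 0], [0.0016, -0.0099, 0], [0.0016, -0.0099, 0], [0.0016, -0.0099, 0], [0.0016, -0.0099, 0], [0.0016, -0.0099, 0], [0.0016, -0.0099, 0], [0.0016, -0.0099, 0], [0.0008, -0.0049, 0], [0, 0, 0], [0, 0, 0]]' --dr '[[0, 0, 0], [0, 0, 0], [0, 0, 0], [0, 0, 0], [0, 0, 0], [0, 0, 0], [0, 0, 0], [0, 0, 0], [0, 0, 0], [0, 0, 0], [0, 0, 0], [0, 0, 0], [0, 0, 0]]'

```text
time_s: 14.93
position: [0.6423, 0.0945, 0.0507]
tool_rot: [[-0.155, 0.988, 0.003], [0.988, 0.155, -0.001], [-0.001, 0.003, -1.0]]
ft_force: [5.1, -0.9, 4.7]
grip_width: 0.0294
```

Call:
jog_arm --travel '[[0.0006, -0.004, 0], [0.0006, -0.004, 0], [0.0003, -0.002, 0], [0, 0, 0], [0, 0, 0]]' --dr '[[0, 0, 0], [0, 0, 0], [0, 0, 0], [0, 0, 0], [0, 0, 0]]'

```text
time_s: 15.35
position: [0.6438, 0.0852, 0.0507]
tool_rot: [[-0.155, 0.988, 0.003], [0.988, 0.155, -0.0], [-0.001, 0.003, -1.0]]
ft_force: [5.6, -0.9, 5.2]
grip_width: 0.0292
```

Travelled ~110 mm; the last bit in small steps until the stop shows as force.

Call:
jog_arm --travel '[[0.0003, -0.002, 0], [0.0003, -0.002, 0], [0, 0, 0], [0, 0, 0]]' --dr '[[0, 0, 0], [0, 0, 0], [0, 0, 0], [0, 0, 0]]'

```text
time_s: 15.68
position: [0.6444, 0.0814, 0.0507]
tool_rot: [[-0.156, 0.988, 0.003], [0.988, 0.156, -0.0], [-0.001, 0.003, -1.0]]
ft_force: [4.6, 1.4, 5.8]
grip_width: 0.0296
```

Call:
jog_arm --travel '[[0.0003, -0.002, 0], [0.0003, -0.002, 0], [0, 0, 0], [0, 0, 0]]' --dr '[[0, 0, 0], [0, 0, 0], [0, 0, 0], [0, 0, 0]]'

```text
time_s: 16.02
position: [0.6446, 0.0802, 0.0507]
tool_rot: [[-0.156, 0.988, 0.003], [0.988, 0.156, 0.004], [0.004, 0.003, -1.0]]
ft_force: [4.6, 13.7, 6.0]
grip_width: 0.0294
```

Call:
jog_arm --travel '[[0.0003, -0.002, 0], [0.0, 0, 0], [0, 0, 0], [0, 0, 0]]' --dr '[[0, 0, 0], [0, 0, 0], [0, 0, 0], [0, 0, 0]]'

```text
time_s: 16.35
position: [0.6446, 0.0802, 0.0507]
tool_rot: [[-0.158, 0.987, 0.002], [0.987, 0.158, 0.007], [0.006, 0.003, -1.0]]
ft_force: [3.9, 21.9, 5.4]
grip_width: 0.0296
```

Call:
jog_arm --travel '[[0, 0.003, 0], [0, 0.002, 0], [0, 0, 0], [0, 0, 0], [0, 0, 0], [0, 0, 0.03], [0, 0, 0.04], [0, 0, 0.04], [0.0037, -0.026, 0.032], [0.0037, -0.026, 0], [0.0037, -0.026, 0], [0.0036, -0.0259, 0], [0, 0, 0], [0, 0, 0], [0, 0, 0]]' --dr '[[0, 0, 0], [0, 0, 0], [0, 0, 0], [0, 0, 0], [0, 0, 0], [0, 0, 0], [0, 0, 0], [0, 0, 0], [0, 0, 0], [0, 0, 0], [0, 0, 0], [0, 0, 0], [0, 0, 0], [0, 0, 0], [0, 0, 0]]' --jaw 0.07

```text
time_s: 17.6
position: [0.6588, -0.0235, 0.1917]
tool_rot: [[-0.155, 0.988, -0.001], [0.988, 0.155, 0.0], [0.0, -0.0, -1.0]]
ft_force: [0.1, 0.9, 0.7]
grip_width: 0.0697
```

Run:
```python
from h import *
w=snap('wrist','wrist15.png');s=snap('side','side15.png');o=observe();print(o['position'],o['ft_force'],o['grip_width'],o['q'],o['tool_rot'].round(3).tolist())
```

```text
[ 0.6588306  -0.02284904  0.19182514] [-0.5736684  -0.07289873  0.24347073] 0.06996402781171633 [-1.22565392e+01  3.32924714e+01  5.48744138e+01  6.67054677e-03
  9.18470844e+01 -2.12512501e+01] [[-0.156, 0.988, -0.0], [0.988, 0.156, 0.0], [0.0, -0.0, -1.0]]
```

View pics/wrist15.png

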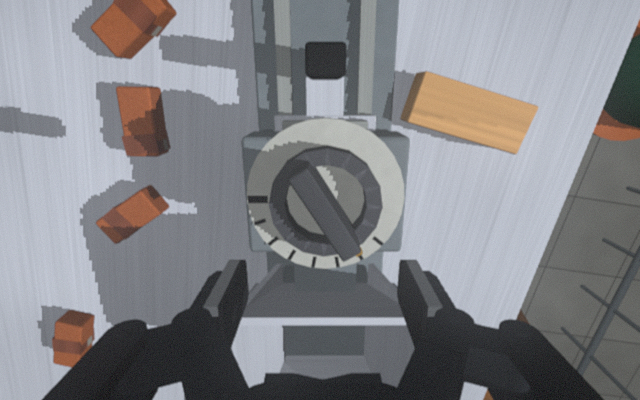

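Run:
```python
from h import *
w=load('wrist15')
cv2.imwrite('pics/w15c.png',cv2.resize(w['color'][110:275,240:410,::-1],None,fx=3.5,fy=3.5,interpolation=cv2.INTER_CUBIC))
```

```text
(no output)
```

View pics/w15c.png

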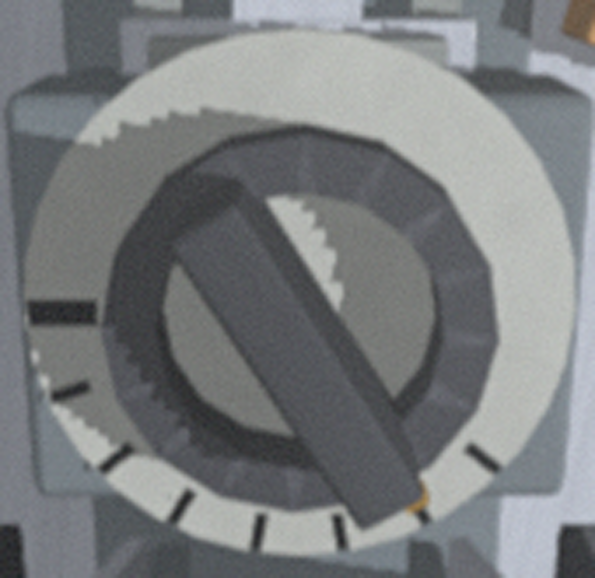

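Run:
```python
from h import *
w=load('wrist15')
B=lambda a,c,z: back(w,240+a/3.5,110+c/3.5,z)[:2]
a,b=B(207,222,.158),B(393,508,.158); d=b-a; print('bar',np.hypot(*d),np.degrees(np.arctan2(d[1],d[0])),(a+b)/2)
for p in [((175,243),(365,527)),((240,200),(420,490))]:
    q=B(*p[1],.158)-B(*p[0],.158); print(np.degrees(np.arctan2(q[1],q[0])))
# dial circle centre: extremes, z~.115-.118
for z in (.116,): print('dial', [B(25,300,z),B(575,300,z),B(300,30,z),B(300,555,z)])
print('long',B(28,312,.116)-0,B(97,312,.116))
```

```text
bar 0.0708086027872944 -49.59934295706515 [ 0.66010148 -0.02298025]
-49.36908802020409
-50.274938986288255
dial [array([ 0.59659491, -0.03171729]), array([ 0.72231023, -0.01183207]), array([0.64980016, 0.03829684]), array([ 0.67010599, -0.08779893])]
long [ 0.59752972 -0.03453207] [ 0.61336518 -0.03202703]
```

Call:
jog_arm --travel '[[0.0012, 0, 0], [0, 0, 0], [0, 0, -0.02], [0, 0, -0.02], [0, 0, -0.02], [0, 0, -0.015], [0, 0, -0.01], [0, 0, -0.005], [0, 0, 0], [0, 0, 0]]' --dr '[[0, 0, 0.1092], [0, 0, 0.1092], [0, 0, 0.1092], [0, 0, 0.1092], [0, 0, 0.1092], [0, 0, 0], [0, 0, 0], [0, 0, 0], [0, 0, 0], [0, 0, 0]]'

```text
time_s: 18.53
position: [0.6605, -0.0236, 0.1026]
tool_rot: [[-0.646, 0.764, 0.001], [0.764, 0.646, -0.0], [-0.001, 0.001, -1.0]]
ft_force: [1.0, -1.0, 0.2]
grip_width: 0.0699
```

Call:
jog_arm --travel '[[0, 0, 0], [0, 0, 0], [0, 0, 0], [0, 0, 0], [0, 0, 0], [0, 0, 0], [0, 0, 0], [0, 0, 0]]' --dr '[[0, 0, 0], [0, 0, 0], [0, 0, 0], [0, 0, 0], [0, 0, 0], [0, 0, 0], [0, 0, 0], [0, 0, 0]]' --jaw 0.008 --newtons 50

```text
time_s: 19.2
position: [0.6601, -0.024, 0.1024]
tool_rot: [[-0.646, 0.764, 0.0], [0.764, 0.646, -0.0], [-0.0, -0.0, -1.0]]
ft_force: [-4.2, -1.9, 4.7]
grip_width: 0.0145
```

Run:
```python
from h import *
w=snap('wrist','wrist16.png');o=observe();print(o['position'],o['ft_force'],o['wrist_torque'],o['grip_width'],o['q'],o['tool_rot'].round(3).tolist())
```

```text
[ 0.66011279 -0.02402103  0.1023741 ] [-3.25332305 -0.99999065  4.93825697] [-0.2878742   0.61209575  0.05105286] 0.014432522807216679 [-1.23206268e+01  3.68578920e+01  6.30760964e+01 -2.19563082e-02
  8.00478475e+01 -5.25338459e+01] [[-0.646, 0.764, 0.0], [0.764, 0.646, -0.0], [-0.0, -0.0, -1.0]]
```

View pics/wrist16.png

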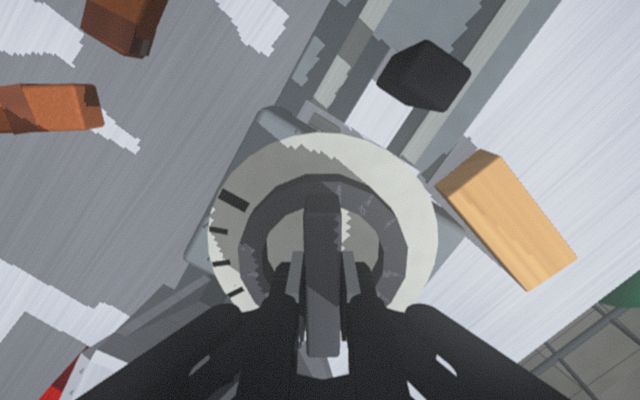

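Call:
jog_arm --travel '[[0, 0, 0], [0, 0, 0], [0, 0, 0], [0, 0, 0], [0, 0, 0], [0, 0, 0], [0, 0, 0], [0, 0, 0], [0, 0, 0], [0, 0, 0], [0, 0, 0], [0, 0, 0], [0, 0, 0], [0, 0, 0], [0, 0, 0], [0, 0, 0], [0, 0, 0], [0, 0, 0], [0, 0, 0], [0, 0, 0]]' --dr '[[0, 0, -0.06], [0, 0, -0.11], [0, 0, -0.11], [0, 0, -0.11], [0, 0, -0.11], [0, 0, -0.11], [0, 0, -0.11], [0, 0, -0.11], [0, 0, -0.11], [0, 0, -0.11], [0, 0, -0.11], [0, 0, -0.11], [0, 0, -0.11], [0, 0, -0.11], [0, 0, -0.11], [0, 0, -0.11], [0, 0, -0.11], [0, 0, -0.11], [0, 0, -0.08], [0, 0, 0]]'

```text
time_s: 20.92
position: [0.6631, -0.0249, 0.1024]
tool_rot: [[0.967, 0.255, 0.007], [0.255, -0.967, -0.002], [0.007, 0.004, -1.0]]
ft_force: [10.4, -3.7, -1.1]
grip_width: 0.0143
```

Call:
jog_arm --travel '[[0, 0, 0], [0, 0, 0], [0, 0, 0], [0, 0, 0]]' --dr '[[0, 0, -0.05], [0, 0, -0.03], [0, 0, 0], [0, 0, 0]]'

```text
time_s: 21.25
position: [0.6632, -0.025, 0.1024]
tool_rot: [[0.984, 0.181, 0.008], [0.181, -0.984, -0.002], [0.007, 0.003, -1.0]]
ft_force: [12.0, -4.2, -1.0]
grip_width: 0.015
```

Run:
```python
from h import *
w=snap('wrist','wrist17.png');o=observe();R=o['tool_rot'];print(o['position'],o['ft_force'],o['wrist_torque'],o['grip_width'],np.degrees(np.arctan2(R[1,1],R[0,1])))
```

```text
[ 0.66317181 -0.02503493  0.10238903] [12.40731065 -4.11414987 -1.3046793 ] [-0.66011359 -1.64282085 -0.1423842 ] 0.014751364922545333 -79.58396247248737
```

View pics/wrist17.png

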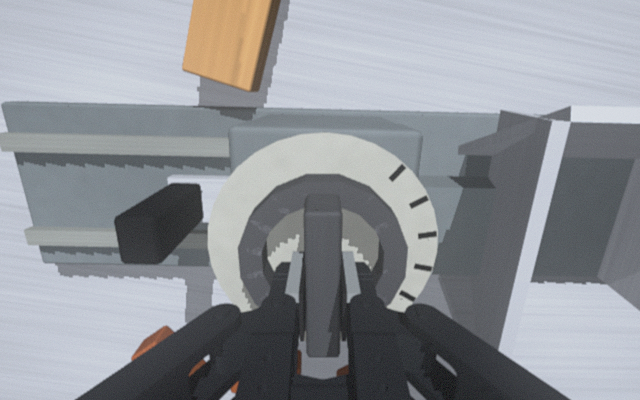

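Call:
jog_arm --travel '[[0, 0, 0], [0, 0, 0], [0, 0, 0], [0, 0, 0]]' --dr '[[0, 0, -0.03], [0, 0, -0.02], [0, 0, 0], [0, 0, 0]]'

```text
time_s: 21.63
position: [0.6632, -0.0251, 0.1024]
tool_rot: [[0.991, 0.133, 0.008], [0.133, -0.991, -0.002], [0.007, 0.003, -1.0]]
ft_force: [10.9, -4.7, -1.4]
grip_width: 0.0148
```

Run:
```python
from h import *
o=observe();R=o['tool_rot'];print(o['position'],o['ft_force'],o['wrist_torque'],o['grip_width'],np.degrees(np.arctan2(R[1,1],R[0,1])))
```

```text
[ 0.6631927  -0.02513229  0.10241825] [10.9488549  -4.69890023 -1.43962922] [-0.76927497 -1.70130584  0.77135759] 0.014756174263498944 -82.35630407838154
```

Call:
jog_arm --travel '[[0, 0, 0], [0, 0, 0], [0, 0, 0], [0, 0, 0], [0, 0, 0], [0, 0, 0], [0, 0, 0], [0, 0, 0], [0, 0, 0], [0, 0, 0], [0, 0, 0], [0, 0, 0], [0, 0, 0], [0, 0, 0], [0, 0, 0], [0, 0, 0]]' --dr '[[0, 0, 0], [0, 0, 0], [0, 0, 0], [0, 0, 0.1074], [0, 0, 0.1074], [0, 0, 0.1074], [0, 0, 0.1074], [0, 0, 0.1074], [0, 0, 0.1074], [0, 0, 0.1074], [0, 0, 0.1074], [0, 0, 0.1074], [0, 0, 0.1074], [0, 0, 0], [0, 0, 0], [0, 0, 0]]'

```text
time_s: 22.97
position: [0.6619, -0.0237, 0.1024]
tool_rot: [[0.356, 0.935, 0.005], [0.935, -0.356, -0.0], [0.002, 0.004, -1.0]]
ft_force: [5.6, 0.1, 2.9]
grip_width: 0.0147
```

Run:
```python
from h import *
w=snap('wrist','wrist18.png');o=observe();R=o['tool_rot'];print(o['position'],o['ft_force'],o['wrist_torque'],o['grip_width'],np.degrees(np.arctan2(R[1,1],R[0,1])))
```

```text
[ 0.66194227 -0.02373214  0.10238722] [6.32791172 0.42584612 1.70230885] [ 0.1069822  -0.82778603  0.08240078] 0.01460607707670616 -20.843664123461135
```

View pics/wrist18.png

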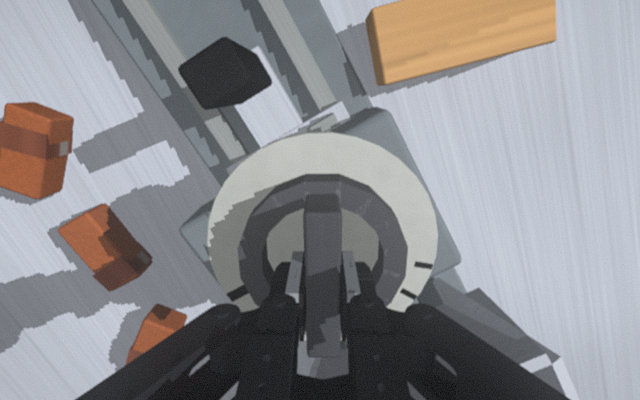

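Call:
jog_arm --travel '[[0, 0, 0], [0, 0, 0], [0, 0, 0], [0, 0, 0], [0, 0, 0], [0, 0, 0.02], [0, 0, 0.03], [0, 0, 0.03], [0, 0, 0.03], [0, 0, 0], [0, 0, 0], [0, 0, 0], [0, 0, 0]]' --dr '[[0, 0, 0], [0, 0, 0], [0, 0, 0], [0, 0, 0], [0, 0, 0], [0, 0, 0], [0, 0, 0.104], [0, 0, 0.104], [0, 0, 0.104], [0, 0, 0.104], [0, 0, 0.104], [0, 0, 0], [0, 0, 0]]' --jaw 0.06

```text
time_s: 24.1
position: [0.66, -0.0238, 0.2115]
tool_rot: [[-0.152, 0.988, -0.001], [0.988, 0.152, 0.0], [0.0, -0.001, -1.0]]
ft_force: [0.1, -0.4, 0.3]
grip_width: 0.06
```

Run:
```python
from h import *
w=snap('wrist','wrist19.png');o=observe();R=o['tool_rot'];print(o['position'],np.degrees(np.arctan2(R[1,1],R[0,1])),o['q'])
```

```text
[ 0.66003767 -0.02377256  0.2114311 ] 8.751828406690963 [-1.23106311e+01  3.29457280e+01  5.23520664e+01  3.51199576e-04
  9.47472570e+01 -2.10624245e+01]
```

View pics/wrist19.png

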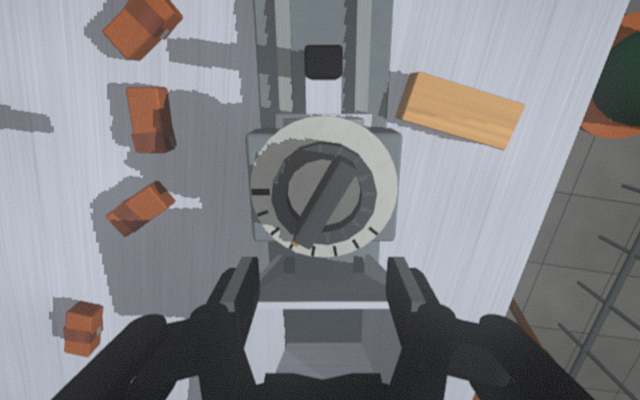

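Run:
```python
from h import *
w=load('wrist19')
cv2.imwrite('pics/w19c.png',cv2.resize(w['color'][0:250,80:220,::-1],None,fx=2.4,fy=2.4,interpolation=cv2.INTER_CUBIC))
B=lambda a,c,z: back(w,80+a/2.4,c/2.4,z)
g=cv2.resize(w['color'][225:270,265:400,::-1],None,fx=5,fy=5,interpolation=cv2.INTER_CUBIC);cv2.imwrite('pics/w19r.png',g)
```

```text
(no output)
```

View pics/w19c.png

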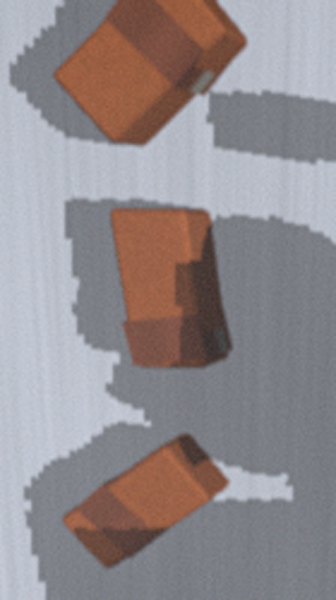

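View pics/w19r.png

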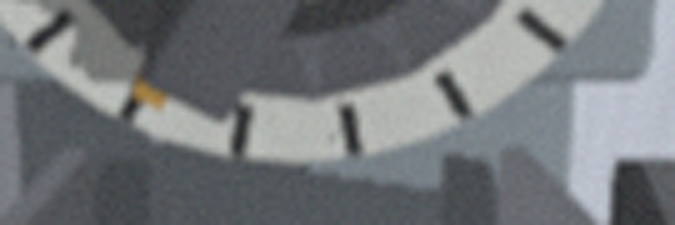

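Call:
jog_arm --travel '[[-0.028, 0.01, 0.015], [-0.028, 0.01, 0.015], [-0.028, 0.01, 0.015], [-0.028, 0.01, 0.015], [-0.028, 0.01, 0.015], [-0.028, 0.01, 0.015], [-0.022, 0.014, 0], [0, 0, 0], [0, 0, 0], [0, 0, 0]]' --dr '[[0, 0, -0.0218], [0, 0, -0.0218], [0, 0, -0.0218], [0, 0, -0.0218], [0, 0, -0.0218], [0, 0, -0.0218], [0, 0, -0.0218], [0, 0, 0], [0, 0, 0], [0, 0, 0]]'

```text
time_s: 24.98
position: [0.4706, 0.0499, 0.3014]
tool_rot: [[-0.002, 1.0, -0.0], [1.0, 0.002, -0.0], [-0.0, -0.0, -1.0]]
ft_force: [-0.7, -0.4, -0.3]
grip_width: 0.06
```

```bash
cat > pieces.py <<'E'
from h import *
from scipy.optimize import minimize
def mask(im):
    hsv=cv2.cvtColor(im['color'],cv2.COLOR_RGB2HSV)
    m=cv2.inRange(hsv,(3,140,40),(13,255,255)); return cv2.morphologyEx(m,cv2.MORPH_CLOSE,np.ones((3,3)))
def hull(im,x,y,a,d=(.070,.034,.028)):
    c,s=np.cos(a),np.sin(a); P=[]
    for i in(-.5,.5):
        for j in(-.5,.5):
            for k in(0,1):
                P.append(proj(im,[x+c*i*d[0]-s*j*d[1],y+s*i*d[0]+c*j*d[1],k*d[2]]))
    return cv2.convexHull(np.array(P,np.float32)).reshape(-1,2)
def fit(im,comp,X):
    S=4
    ys,xs=np.nonzero(comp); y0,y1,x0,x1=ys.min()-15,ys.max()+15,xs.min()-15,xs.max()+15
    H,W=y1-y0,x1-x0
    pad=cv2.copyMakeBorder(comp,20,20,20,20,cv2.BORDER_CONSTANT)[y0+20:y1+20,x0+20:x1+20]
    t=cv2.resize(pad,(W*S,H*S),interpolation=cv2.INTER_LINEAR)>127
    def cost(p):
        r=np.zeros(t.shape,np.uint8); cv2.fillConvexPoly(r,((hull(im,*p)-[x0,y0]+.5)*S).astype(np.int32),1); r=r>0
        return 1-(r&t).sum()/max((r|t).sum(),1)
    best=None
    for a in np.arange(0,np.pi,np.pi/6):
        q=minimize(cost,[X[0],X[1],a],method='Nelder-Mead',options=dict(initial_simplex=[[X[0],X[1],a],[X[0]+.01,X[1],a],[X[0],X[1]+.01,a],[X[0],X[1],a+.3]],xatol=2e-4,fatol=1e-4))
        if best is None or q.fun<best.fun: best=q
    return best
def find(im,minarea=250):
    m=mask(im); n,l,st,c=cv2.connectedComponentsWithStats(m); out=[]
    for i in range(1,n):
        if st[i,4]<minarea: continue
        X=back(im,*c[i],.014)
        if not(0.2<X[0]<.8 and -.5<X[1]<.5): continue
        b=fit(im,((l==i)*255).astype(np.uint8),X)
        out.append((b.x[:2],np.degrees(b.x[2])%180,b.fun)); print('px',c[i].round(0),'area',st[i,4],'xy',b.x[:2].round(4),'yaw %.1f'%(np.degrees(b.x[2])%180),'1-IoU %.3f'%b.fun)
    return out
E
python3 - <<'E'
from pieces import *
w=snap('wrist','wrist20.png');o=observe();print(o['position'],o['time_s']);find(w)
for n in('scene','side'):
    im=snap(n,n+'20.png');print(n);find(im,60)
E
```

```text
[0.47081873 0.0497747  0.30118535] 25.0333
scene
px [317. 185.] area 187 xy [0.4563 0.0945] yaw 42.9 1-IoU 0.226
px [301. 202.] area 205 xy [0.4618 0.0006] yaw 101.5 1-IoU 0.196
px [277. 219.] area 227 xy [ 0.4502 -0.109 ] yaw 40.9 1-IoU 0.218
px [216. 244.] area 265 xy [ 0.3676 -0.3024] yaw 73.3 1-IoU 0.200
px [233. 330.] area 1612 xy [ 0.6268 -0.5175] yaw 111.5 1-IoU 0.793
px [252. 354.] area 644 xy [ 0.7059 -0.4511] yaw 91.9 1-IoU 0.697
side
px [396. 175.] area 153 xy [ 0.3639 -0.2999] yaw 86.4 1-IoU 0.182
px [361. 204.] area 207 xy [ 0.4473 -0.1068] yaw 46.8 1-IoU 0.222
px [344. 237.] area 451 xy [0.4533 0.0933] yaw 49.7 1-IoU 0.501
```

View pics/wrist20.png

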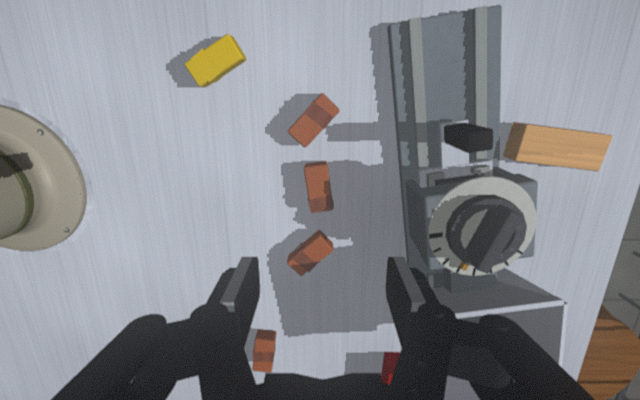

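```bash
sed -i 's/(3,140,40),(13/(0,85,30),(14/' pieces.py
python3 - <<'E'
from pieces import *
w=load('wrist20')
print(cv2.cvtColor(w['color'],cv2.COLOR_RGB2HSV)[[120,187,253,350],[315,318,310,264]])
find(w)
for n in('scene','side'): print(n);find(load(n+'20'),100)
E
```

```text
[[  8  97 124]
 [  8 125 153]
 [ 10 132 141]
 [ 10 153 137]]
px [313. 120.] area 1231 xy [0.4561 0.0936] yaw 46.8 1-IoU 0.107
px [317. 186.] area 962 xy [ 0.4626 -0.0024] yaw 94.1 1-IoU 0.218
px [311. 252.] area 914 xy [ 0.4483 -0.1115] yaw 45.5 1-IoU 0.267
px [264. 351.] area 759 xy [ 0.3668 -0.3041] yaw 80.0 1-IoU 0.152
px [388. 368.] area 293 xy [ 0.592  -0.3538] yaw 101.1 1-IoU 0.661
scene
px [317. 185.] area 201 xy [0.4569 0.0945] yaw 42.1 1-IoU 0.172
px [301. 202.] area 214 xy [ 0.4648 -0.0012] yaw 99.1 1-IoU 0.168
px [277. 219.] area 253 xy [ 0.4501 -0.1099] yaw 41.6 1-IoU 0.128
px [216. 244.] area 289 xy [ 0.3685 -0.3022] yaw 78.1 1-IoU 0.135
px [239. 335.] area 5076 xy [ 0.62   -0.5179] yaw 113.6 1-IoU 0.896
side
px [342. 150.] area 369 xy [ 0.5964 -0.3907] yaw 76.2 1-IoU 0.501
px [396. 175.] area 169 xy [ 0.3647 -0.2996] yaw 84.6 1-IoU 0.120
px [361. 204.] area 231 xy [ 0.4468 -0.1081] yaw 41.6 1-IoU 0.134
px [344. 237.] area 485 xy [0.453  0.0942] yaw 49.5 1-IoU 0.476
```

Call:
jog_arm --travel '[[-0.0037, 0.011, -0.02], [-0.0037, 0.011, -0.038], [-0.0037, 0.011, -0.038], [-0.0037, 0.011, -0.038], [0, 0, -0.038], [0, 0, -0.038], [0, 0, -0.038], [0, 0, -0.03], [0, 0, -0.02], [0, 0, -0.015], [0, 0, -0.01], [0, 0, -0.007], [0, 0, 0], [0, 0, 0]]' --dr '[[0, 0, -0.1097], [0, 0, -0.1097], [0, 0, -0.1097], [0, 0, -0.1097], [0, 0, -0.1097], [0, 0, -0.1097], [0, 0, -0.1097], [0, 0, 0], [0, 0, 0], [0, 0, 0], [0, 0, 0], [0, 0, 0], [0, 0, 0], [0, 0, 0]]'

```text
time_s: 26.3
position: [0.4557, 0.094, -0.0283]
tool_rot: [[0.692, 0.721, -0.0], [0.721, -0.692, 0.0], [-0.0, -0.0, -1.0]]
ft_force: [0.0, 0.1, -0.1]
grip_width: 0.0601
```

Call:
jog_arm --travel '[[0, 0, 0], [0, 0, 0], [0, 0, 0], [0, 0, 0], [0, 0, 0]]' --dr '[[0, 0, 0], [0, 0, 0], [0, 0, 0], [0, 0, 0], [0, 0, 0]]' --jaw 0.02 --newtons 60

```text
time_s: 26.72
position: [0.456, 0.0941, -0.0273]
tool_rot: [[0.692, 0.722, 0.002], [0.722, -0.692, -0.0], [0.001, 0.002, -1.0]]
ft_force: [-0.8, -1.1, 5.6]
grip_width: 0.0328
```

Run:
```python
from h import *
w=snap('wrist','wrist21.png');o=observe();print(o['position'],o['ft_force'],o['grip_width'])
```

```text
[ 0.45604396  0.09413942 -0.02725411] [0.01644034 0.49364131 6.0495347 ] 0.03288081480351869
```

View pics/wrist21.png

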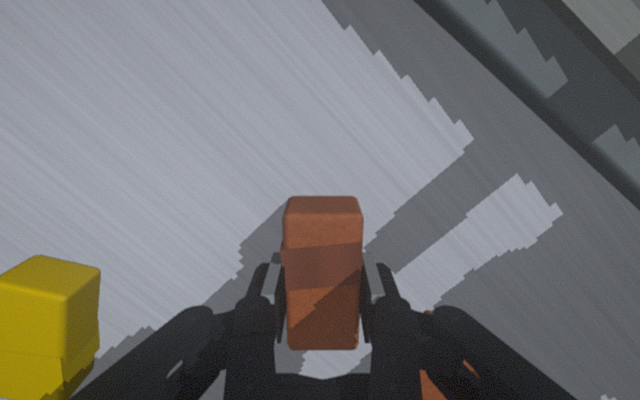

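Call:
jog_arm --travel '[[0, 0, 0.01], [0, 0, 0.03], [0, 0, 0.04], [0, 0, 0.04], [0, 0, 0.04], [0, 0, 0.04], [0.01, -0.012, 0.017], [0.0244, -0.0298, 0], [0.0244, -0.0298, 0], [0.0244, -0.0298, 0], [0.0244, -0.0298, 0], [0.0244, -0.0298, 0], [0.0244, -0.0298, 0], [0.0244, -0.0298, 0], [0.0244, -0.0298, 0], [0.0246, -0.0302, 0], [0, 0, 0], [0, 0, 0], [0, 0, 0]]' --dr '[[0, 0, 0], [0, 0, 0], [0, 0, 0], [0, 0, 0], [0, 0, 0], [0, 0, 0], [0, 0, 0], [0, 0, 0.1028], [0, 0, 0.1028], [0, 0, 0.1028], [0, 0, 0.1028], [0, 0, 0.1028], [0, 0, 0.1028], [0, 0, 0.1028], [0, 0, 0.1028], [0, 0, 0.1028], [0, 0, 0], [0, 0, 0], [0, 0, 0]]'

```text
time_s: 28.35
position: [0.6848, -0.186, 0.1886]
tool_rot: [[-0.159, 0.987, -0.001], [0.987, 0.159, 0.001], [0.001, -0.001, -1.0]]
ft_force: [-0.0, 0.5, -1.1]
grip_width: 0.0327
```

Run:
```python
from h import *
w=snap('wrist','wrist22.png');s=snap('scene','scene22.png');o=observe();print(o['position'],o['ft_force'],o['grip_width'])
a=cv2.resize(w['color'][:,:,::-1],(480,300)); b=cv2.resize(s['color'][140:320,220:400,::-1],(300,300),interpolation=cv2.INTER_CUBIC);cv2.imwrite('pics/c22.png',np.hstack([a,b]))
```

```text
[ 0.68474666 -0.1852683   0.18962427] [ 0.19497497  0.45914527 -0.54046091] 0.03248626016974303
```

View pics/c22.png

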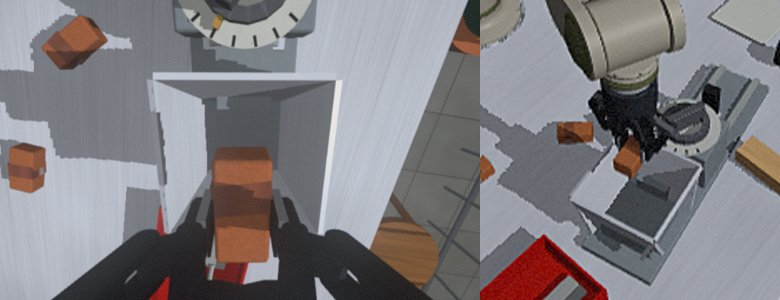

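Run:
```python
from h import *
ex=np.array([.9877,.1564]);ey=np.array([-.1564,.9877]);o=np.array([.660,-.0235]); hc=o-.165*ey;print(hc)
for n in('wrist22','scene22'):
    im=load(n); im['color']=im['color'].copy()
    c=[proj(im,[*(hc+a*.0725*ex+b*.0725*ey),.157]) for a,b in [(-1,-1),(1,-1),(1,1),(-1,1)]]
    cv2.polylines(im['color'],[np.int32(c)],True,(0,255,0)); cv2.circle(im['color'],tuple(np.int32(proj(im,[*hc,.062]))),3,(0,255,0),-1)
    globals()[n]=im['color']
a=cv2.resize(wrist22[:,:,::-1],(480,300)); b=cv2.resize(scene22[140:320,220:400,::-1],(300,300),interpolation=cv2.INTER_CUBIC);cv2.imwrite('pics/c22b.png',np.hstack([a,b]))
```

```text
[ 0.685806  -0.1864705]
```

View pics/c22b.png

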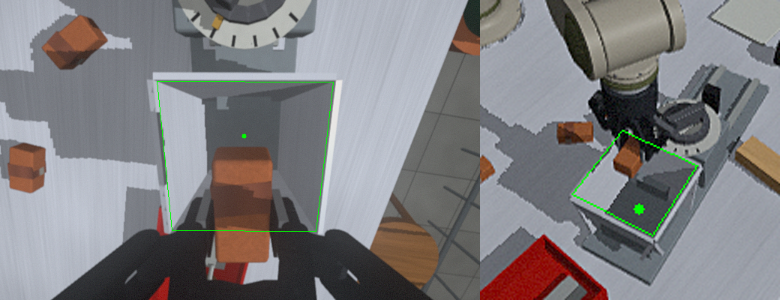

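Call:
jog_arm --travel '[[0.001, 0, -0.03], [0, 0, -0.03], [0, 0, -0.02], [0, 0, -0.012], [0, 0, -0.005], [0, 0, 0]]' --dr '[[0, 0, 0], [0, 0, 0], [0, 0, 0], [0, 0, 0], [0, 0, 0], [0, 0, 0]]'

```text
time_s: 28.95
position: [0.6856, -0.1854, 0.0916]
tool_rot: [[-0.161, 0.987, -0.001], [0.987, 0.161, 0.001], [0.001, -0.001, -1.0]]
ft_force: [0.3, 0.0, -0.7]
grip_width: 0.0324
```

Call:
jog_arm --travel '[[0, 0, 0], [0, 0, 0], [0, 0, 0], [0, 0, 0], [0, 0, 0.03], [0, 0, 0.04], [0, 0, 0.04], [0, 0, 0], [0, 0, 0]]' --dr '[[0, 0, 0], [0, 0, 0], [0, 0, 0], [0, 0, 0], [0, 0, 0], [0, 0, 0], [0, 0, 0], [0, 0, 0], [0, 0, 0]]' --jaw 0.06

```text
time_s: 29.7
position: [0.6871, -0.1867, 0.2053]
tool_rot: [[-0.16, 0.987, 0.006], [0.987, 0.16, -0.003], [-0.004, 0.005, -1.0]]
ft_force: [0.2, 0.7, -1.4]
grip_width: 0.0597
```

Run:
```python
from pieces import *
w=snap('wrist','wrist23.png');s=snap('scene','scene23.png');o=observe();print(o['position'],o['ft_force'],o['grip_width'],o['time_s'])
a=cv2.resize(w['color'][:,:,::-1],(480,300)); b=cv2.resize(s['color'][140:320,220:400,::-1],(300,300),interpolation=cv2.INTER_CUBIC);cv2.imwrite('pics/c23.png',np.hstack([a,b]))
find(s,100)
```

```text
[ 0.68588875 -0.18627353  0.20121741] [ 0.18710194  0.14229302 -1.48591788] 0.0603985849762312 29.8
px [277. 219.] area 252 xy [ 0.4497 -0.1095] yaw 44.4 1-IoU 0.131
px [216. 244.] area 294 xy [ 0.3688 -0.302 ] yaw 82.5 1-IoU 0.118
px [315. 263.] area 344 xy [ 0.6595 -0.1604] yaw 98.5 1-IoU 0.041
px [240. 335.] area 5049 xy [ 0.6263 -0.5197] yaw 104.4 1-IoU 0.894
```

View pics/c23.png

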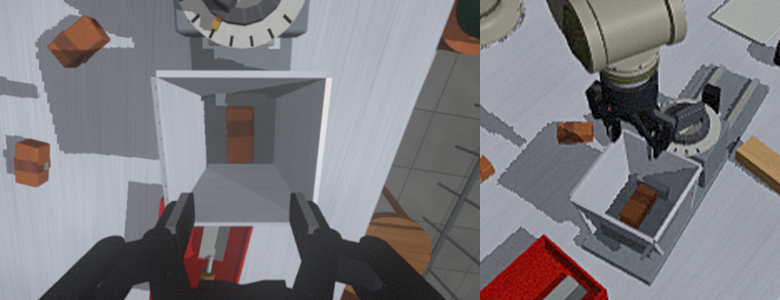

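Call:
jog_arm --travel '[[-0.0339, 0.0109, 0], [-0.0339, 0.0109, 0], [-0.0339, 0.0109, 0], [-0.0339, 0.0109, 0], [-0.0339, 0.0109, 0], [-0.0339, 0.0109, 0], [-0.0339, 0.0109, 0], [0, 0, -0.03], [0, 0, -0.04], [0, 0, -0.04], [0, 0, -0.04], [0, 0, -0.03], [0, 0, -0.02], [0, 0, -0.015], [0, 0, -0.008], [0, 0, -0.005], [0, 0, 0], [0, 0, 0]]' --dr '[[0, 0, -0.108], [0, 0, -0.108], [0, 0, -0.108], [0, 0, -0.108], [0, 0, -0.108], [0, 0, -0.108], [0, 0, -0.108], [0, 0, -0.108], [0, 0, -0.108], [0, 0, 0], [0, 0, 0], [0, 0, 0], [0, 0, 0], [0, 0, 0], [0, 0, 0], [0, 0, 0], [0, 0, 0], [0, 0, 0]]'

```text
time_s: 31.3
position: [0.449, -0.1102, -0.0258]
tool_rot: [[0.725, 0.689, 0.0], [0.689, -0.725, -0.0], [0.0, 0.0, -1.0]]
ft_force: [-0.9, -1.6, 0.3]
grip_width: 0.0602
```

Call:
jog_arm --travel '[[0, 0, 0], [0, 0, 0], [0, 0, 0], [0, 0, 0], [0, 0, 0]]' --dr '[[0, 0, 0], [0, 0, 0], [0, 0, 0], [0, 0, 0], [0, 0, 0]]' --jaw 0.02

```text
time_s: 31.72
position: [0.4494, -0.1103, -0.0251]
tool_rot: [[0.725, 0.689, 0.002], [0.689, -0.725, -0.001], [0.001, 0.002, -1.0]]
ft_force: [-0.5, -0.0, 7.3]
grip_width: 0.0324
```

Run:
```python
from h import *
w=snap('wrist','wrist24.png');o=observe();print(o['position'],o['ft_force'],o['grip_width'])
```

```text
[ 0.44938283 -0.11035333 -0.02514985] [-1.12683269  0.68431589  7.70144904] 0.03266507682729541
```

View pics/wrist24.png

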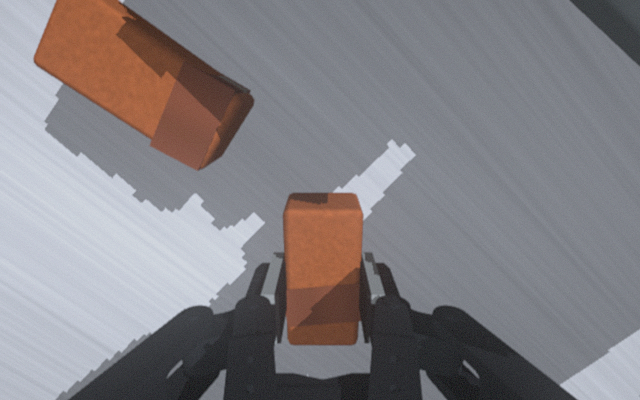

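Call:
jog_arm --travel '[[0, 0, 0.01], [0, 0, 0.03], [0, 0, 0.04], [0, 0, 0.04], [0, 0, 0.04], [0, 0, 0.04], [0.0, 0, 0.016], [0.0338, -0.0109, 0], [0.0338, -0.0109, 0], [0.0338, -0.0109, 0], [0.0338, -0.0109, 0], [0.0338, -0.0109, 0], [0.0338, -0.0109, 0], [0.0338, -0.0109, 0], [0, 0, -0.03], [0, 0, -0.03], [0, 0, -0.015], [0, 0, -0.008], [0, 0, 0], [0, 0, 0]]' --dr '[[0, 0, 0], [0, 0, 0], [0, 0, 0], [0, 0, 0], [0, 0, 0.09], [0, 0, 0.098], [0, 0, 0.098], [0, 0, 0.098], [0, 0, 0.098], [0, 0, 0.098], [0, 0, 0.098], [0, 0, 0.098], [0, 0, 0.098], [0, 0, 0.098], [0, 0, 0], [0, 0, 0], [0, 0, 0], [0, 0, 0], [0, 0, 0], [0, 0, 0]]'

```text
time_s: 33.43
position: [0.6857, -0.1865, 0.108]
tool_rot: [[-0.16, 0.987, 0.001], [0.987, 0.16, -0.001], [-0.001, 0.001, -1.0]]
ft_force: [0.1, -0.0, -1.0]
grip_width: 0.0323
```

Run:
```python
from h import *
w=snap('wrist','wrist25.png');o=observe();print(o['position'],o['ft_force'],o['grip_width'])
cv2.imwrite('pics/c25.png',cv2.resize(w['color'][:,:,::-1],(480,300)))
```

```text
[ 0.68603652 -0.18664584  0.10873484] [ 0.55971787 -0.1552912   0.12732989] 0.032400741116296705
```

View pics/c25.png

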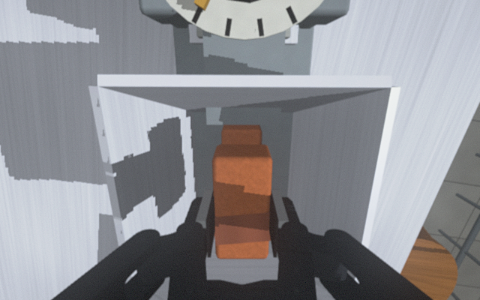

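Held and inside the rim, above the first piece. Release, rise and look.

Call:
jog_arm --travel '[[0, 0, 0], [0, 0, 0], [0, 0, 0], [0, 0, 0], [0, 0, 0.03], [0, 0, 0.04], [0, 0, 0.025], [0, 0, 0], [0, 0, 0]]' --dr '[[0, 0, 0], [0, 0, 0], [0, 0, 0], [0, 0, 0], [0, 0, 0], [0, 0, 0], [0, 0, 0], [0, 0, 0], [0, 0, 0]]' --jaw 0.06

```text
time_s: 34.23
position: [0.6859, -0.1866, 0.2036]
tool_rot: [[-0.16, 0.987, 0.003], [0.987, 0.16, -0.002], [-0.002, 0.003, -1.0]]
ft_force: [-0.1, 0.2, -1.1]
grip_width: 0.0602
```

Run:
```python
from pieces import *
w=snap('wrist','wrist26.png');s=snap('scene','scene26.png');t=snap('side','side26.png');o=observe();print(o['position'],o['ft_force'],o['grip_width'],o['time_s'])
a=cv2.resize(w['color'][:,:,::-1],(480,300)); b=cv2.resize(s['color'][140:320,220:400,::-1],(300,300),interpolation=cv2.INTER_CUBIC);cv2.imwrite('pics/c26.png',np.hstack([a,b]))
find(s,100);print('side');find(t,100)
```

```text
[ 0.68497839 -0.18618745  0.20014235] [ 0.08194946  0.05998501 -1.28413724] 0.05978188772199773 34.3833
px [216. 244.] area 286 xy [ 0.3682 -0.303 ] yaw 79.1 1-IoU 0.147
px [314. 261.] area 469 xy [ 0.6532 -0.155 ] yaw 95.9 1-IoU 0.265
px [240. 335.] area 5035 xy [ 0.7038 -0.5182] yaw 92.2 1-IoU 0.890
side
px [340. 136.] area 1082 xy [ 0.6051 -0.4354] yaw 45.8 1-IoU 0.817
px [307. 153.] area 112 xy [ 0.7255 -0.3028] yaw 99.2 1-IoU 0.382
px [348. 224.] area 206 xy [ 0.4605 -0.0014] yaw 99.2 1-IoU 0.111
```

View pics/c26.png

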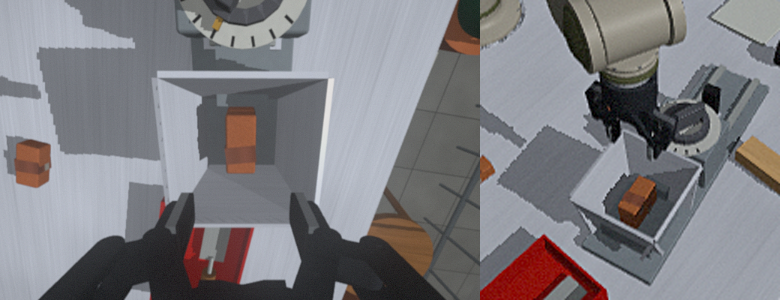

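Call:
jog_arm --travel '[[-0.0279, 0.0231, 0], [-0.0279, 0.0231, 0], [-0.0279, 0.0231, 0], [-0.0279, 0.0231, 0], [-0.0279, 0.0231, 0], [-0.0279, 0.0231, 0], [-0.0279, 0.0231, 0], [-0.0282, 0.0233, 0], [0, 0, -0.03], [0, 0, -0.04], [0, 0, -0.04], [0, 0, -0.04], [0, 0, -0.03], [0, 0, -0.02], [0, 0, -0.015], [0, 0, -0.008], [0, 0, -0.005], [0, 0, 0], [0, 0, 0]]' --dr '[[0, 0, -0.02], [0, 0, -0.02], [0, 0, 0], [0, 0, 0], [0, 0, 0], [0, 0, 0], [0, 0, 0], [0, 0, 0], [0, 0, 0], [0, 0, 0], [0, 0, 0], [0, 0, 0], [0, 0, 0], [0, 0, 0], [0, 0, 0], [0, 0, 0], [0, 0, 0], [0, 0, 0], [0, 0, 0]]'

```text
time_s: 35.97
position: [0.4621, -0.0014, -0.0258]
tool_rot: [[-0.12, 0.993, 0.0], [0.993, 0.12, -0.0], [-0.0, 0.0, -1.0]]
ft_force: [0.2, 1.2, -0.2]
grip_width: 0.0601
```

Call:
jog_arm --travel '[[0, 0, 0], [0, 0, 0], [0, 0, 0], [0, 0, 0], [0, 0, 0]]' --dr '[[0, 0, 0], [0, 0, 0], [0, 0, 0], [0, 0, 0], [0, 0, 0]]' --jaw 0.02

```text
time_s: 36.38
position: [0.4625, -0.0015, -0.0252]
tool_rot: [[-0.12, 0.993, 0.002], [0.993, 0.12, -0.001], [-0.001, 0.002, -1.0]]
ft_force: [-1.5, 0.1, 7.5]
grip_width: 0.0323
```

Run:
```python
from h import *
w=snap('wrist','wrist27.png');o=observe();print(o['position'],o['ft_force'],o['grip_width'])
cv2.imwrite('pics/c27.png',cv2.resize(w['color'][:,:,::-1],(480,300)))
```

```text
[ 0.46252425 -0.00154493 -0.02514157] [-0.94928341  1.37201528  7.43078998] 0.032702048075571595
```

View pics/c27.png

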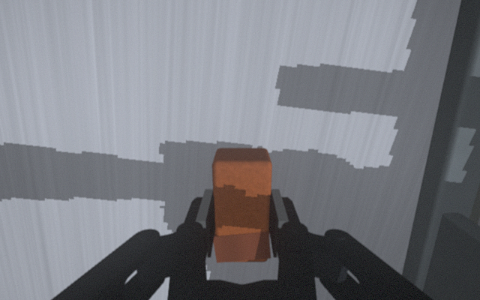

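Call:
jog_arm --travel '[[0, 0, 0.01], [0, 0, 0.03], [0, 0, 0.04], [0, 0, 0.04], [0, 0, 0.04], [0, 0, 0.04], [0.0, 0, 0.0155], [0.0252, -0.02355, 0], [0.0252, -0.02355, 0], [0.0252, -0.02355, 0], [0.0252, -0.02355, 0], [0.0252, -0.02355, 0], [0.0252, -0.02355, 0], [0.0252, -0.02355, 0], [0.0252, -0.02355, 0], [0, 0, -0.03], [0, 0, -0.027], [0, 0, -0.015], [0, 0, 0], [0, 0, 0]]' --dr '[[0, 0, 0], [0, 0, 0], [0, 0, 0], [0, 0, 0], [0, 0, 0.02], [0, 0, 0.02], [0, 0, 0], [0, 0, 0], [0, 0, 0], [0, 0, 0], [0, 0, 0], [0, 0, 0], [0, 0, 0], [0, 0, 0], [0, 0, 0], [0, 0, 0], [0, 0, 0], [0, 0, 0], [0, 0, 0], [0, 0, 0]]'

```text
time_s: 38.1
position: [0.6634, -0.1897, 0.1174]
tool_rot: [[-0.16, 0.987, -0.001], [0.987, 0.16, 0.0], [0.001, -0.001, -1.0]]
ft_force: [-0.3, -0.3, 0.2]
grip_width: 0.0324
```

Run:
```python
from h import *
w=snap('wrist','wrist28.png');o=observe();print(o['position'],o['ft_force'],o['grip_width'])
cv2.imwrite('pics/c28.png',cv2.resize(w['color'][:,:,::-1],(480,300)))
```

```text
[ 0.6639669  -0.18991674  0.11877436] [-0.18929784 -0.332813   -1.06657834] 0.032768123302757565
```

View pics/c28.png

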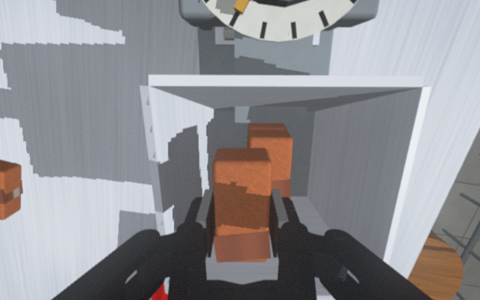

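Call:
jog_arm --travel '[[0, 0, 0], [0, 0, 0], [0, 0, 0], [0, 0, 0], [0, 0, 0.03], [0, 0, 0.04], [0, 0, 0.015], [0, 0, 0], [0, 0, 0]]' --dr '[[0, 0, 0], [0, 0, 0], [0, 0, 0], [0, 0, 0], [0, 0, 0], [0, 0, 0], [0, 0, 0], [0, 0, 0], [0, 0, 0]]' --jaw 0.048

```text
time_s: 38.9
position: [0.6637, -0.1898, 0.2031]
tool_rot: [[-0.16, 0.987, 0.002], [0.987, 0.16, -0.001], [-0.001, 0.002, -1.0]]
ft_force: [-0.3, 0.9, -0.4]
grip_width: 0.0479
```

Run:
```python
from pieces import *
w=snap('wrist','wrist29.png');s=snap('scene','scene29.png');o=observe();print(o['position'],o['ft_force'],o['grip_width'],o['time_s'])
a=cv2.resize(w['color'][:,:,::-1],(480,300)); b=cv2.resize(s['color'][140:320,220:400,::-1],(300,300),interpolation=cv2.INTER_CUBIC);cv2.imwrite('pics/c29.png',np.hstack([a,b]))
find(s,100);print('wrist');find(w,200)
```

```text
[ 0.66306057 -0.18955844  0.20084716] [ 0.79566952 -0.4651088  -0.26425087] 0.04812430331172607 39.0
px [216. 244.] area 288 xy [ 0.3686 -0.3027] yaw 80.4 1-IoU 0.135
px [311. 260.] area 644 xy [ 0.6461 -0.1584] yaw 70.8 1-IoU 0.444
px [240. 335.] area 5066 xy [ 0.6227 -0.5186] yaw 111.9 1-IoU 0.894
wrist
px [336. 184.] area 5561 xy [ 0.6744 -0.1891] yaw 11.2 1-IoU 0.593
px [ 62. 218.] area 2397 xy [ 0.3665 -0.3036] yaw 77.9 1-IoU 0.145
px [305. 344.] area 4224 xy [ 0.7094 -0.444 ] yaw 74.8 1-IoU 0.632
```

View pics/c29.png

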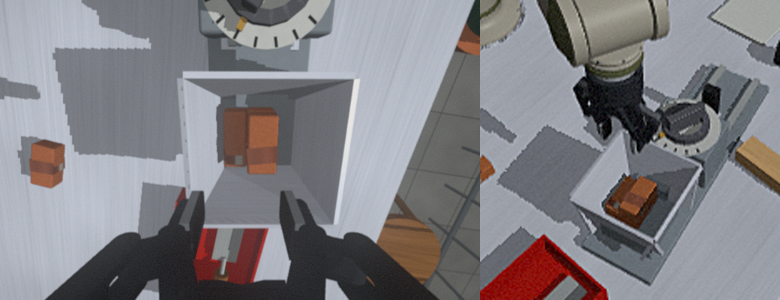

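Call:
jog_arm --travel '[[-0.0371, -0.01415, 0], [-0.0371, -0.01415, 0], [-0.0371, -0.01415, 0], [-0.0371, -0.01415, 0], [-0.0371, -0.01415, 0], [-0.0371, -0.01415, 0], [-0.0371, -0.01415, 0], [-0.0371, -0.01415, 0], [0, 0, -0.03], [0, 0, -0.04], [0, 0, -0.04], [0, 0, -0.04], [0, 0, -0.03], [0, 0, -0.02], [0, 0, -0.015], [0, 0, -0.008], [0, 0, -0.005], [0, 0, 0], [0, 0, 0]]' --dr '[[0, 0, -0.086], [0, 0, -0.086], [0, 0, -0.086], [0, 0, -0.086], [0, 0, 0], [0, 0, 0], [0, 0, 0], [0, 0, 0], [0, 0, 0], [0, 0, 0], [0, 0, 0], [0, 0, 0], [0, 0, 0], [0, 0, 0], [0, 0, 0], [0, 0, 0], [0, 0, 0], [0, 0, 0], [0, 0, 0]]' --jaw 0.062

```text
time_s: 40.58
position: [0.3669, -0.3031, -0.0253]
tool_rot: [[0.182, 0.983, 0.0], [0.983, -0.182, -0.0], [-0.0, 0.0, -1.0]]
ft_force: [0.4, -0.4, 0.0]
grip_width: 0.0623
```

Call:
jog_arm --travel '[[0, 0, 0], [0, 0, 0], [0, 0, 0], [0, 0, 0], [0, 0, 0]]' --dr '[[0, 0, 0], [0, 0, 0], [0, 0, 0], [0, 0, 0], [0, 0, 0]]' --jaw 0.02

```text
time_s: 41.0
position: [0.3672, -0.3034, -0.0246]
tool_rot: [[0.182, 0.983, 0.001], [0.983, -0.182, -0.002], [-0.001, 0.002, -1.0]]
ft_force: [-1.5, 1.6, 8.6]
grip_width: 0.0326
```

Run:
```python
from h import *
w=snap('wrist','wrist30.png');o=observe();print(o['position'],o['ft_force'],o['grip_width'])
cv2.imwrite('pics/c30.png',cv2.resize(w['color'][:,:,::-1],(480,300)))
```

```text
[ 0.36716163 -0.30344169 -0.02456284] [-0.55676481  1.94228232  7.5487183 ] 0.032313134467258656
```

View pics/c30.png

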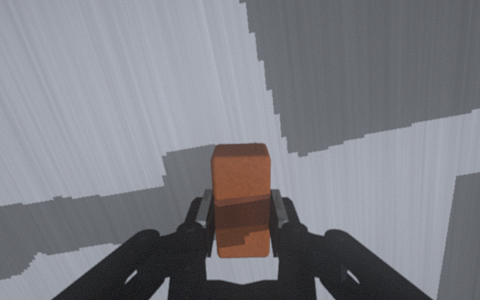

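Call:
jog_arm --travel '[[0, 0, 0.01], [0, 0, 0.03], [0, 0, 0.04], [0, 0, 0.04], [0, 0, 0.04], [0, 0, 0.04], [0.0, 0, 0.0155], [0.0374, 0.0133, 0], [0.0374, 0.0133, 0], [0.0374, 0.0133, 0], [0.0374, 0.0133, 0], [0.0374, 0.0133, 0], [0.0374, 0.0133, 0], [0.0374, 0.0133, 0], [0.0374, 0.0133, 0], [0.0374, 0.0133, 0], [0, 0, 0], [0, 0, 0]]' --dr '[[0, 0, 0], [0, 0, 0], [0, 0, 0], [0, 0, 0.086], [0, 0, 0.086], [0, 0, 0.086], [0, 0, 0.086], [0, 0, 0], [0, 0, 0], [0, 0, 0], [0, 0, 0], [0, 0, 0], [0, 0, 0], [0, 0, 0], [0, 0, 0], [0, 0, 0], [0, 0, 0], [0, 0, 0]]'

```text
time_s: 42.55
position: [0.7044, -0.182, 0.188]
tool_rot: [[-0.162, 0.987, -0.002], [0.987, 0.162, 0.001], [0.001, -0.002, -1.0]]
ft_force: [-0.6, -0.1, -1.5]
grip_width: 0.0324
```

Run:
```python
from h import *
w=snap('wrist','wrist31.png');o=observe();print(o['position'],o['ft_force'],o['grip_width'],o['q'])
cv2.imwrite('pics/c31.png',cv2.resize(w['color'][:,:,::-1],(480,300)))
```

```text
[ 0.70334788 -0.18285565  0.18896495] [ 0.06983643  0.95337966 -2.18238022] 0.03254611173056462 [-2.38710277e+01  4.14049049e+01  3.98535160e+01 -1.64157836e-02
  9.88236785e+01 -3.31320079e+01]
```

View pics/c31.png

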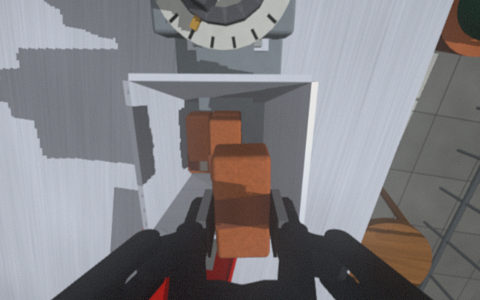

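Call:
jog_arm --travel '[[0, 0, -0.03], [0, 0, -0.025], [0, 0, -0.015], [0, 0, 0], [0, 0, 0]]' --dr '[[0, 0, 0], [0, 0, 0], [0, 0, 0], [0, 0, 0], [0, 0, 0]]'

```text
time_s: 43.02
position: [0.7025, -0.184, 0.1207]
tool_rot: [[-0.159, 0.987, -0.0], [0.987, 0.159, 0.0], [0.0, -0.0, -1.0]]
ft_force: [-0.7, 0.0, -0.2]
grip_width: 0.0327
```

Call:
jog_arm --travel '[[0, 0, 0], [0, 0, 0], [0, 0, 0], [0, 0, 0], [0, 0, 0.03], [0, 0, 0.04], [0, 0, 0.015], [0, 0, 0], [0, 0, 0]]' --dr '[[0, 0, 0], [0, 0, 0], [0, 0, 0], [0, 0, 0], [0, 0, 0], [0, 0, 0], [0, 0, 0], [0, 0, 0], [0, 0, 0]]' --jaw 0.048

```text
time_s: 43.77
position: [0.7036, -0.1833, 0.2058]
tool_rot: [[-0.16, 0.987, 0.002], [0.987, 0.16, -0.001], [-0.001, 0.002, -1.0]]
ft_force: [-0.6, -0.3, -1.3]
grip_width: 0.0481
```

Run:
```python
from pieces import *
w=snap('wrist','wrist32.png');s=snap('scene','scene32.png');o=observe();print(o['position'],o['ft_force'],o['grip_width'],o['time_s'])
a=cv2.resize(w['color'][:,:,::-1],(480,300)); b=cv2.resize(s['color'][140:320,220:400,::-1],(300,300),interpolation=cv2.INTER_CUBIC);cv2.imwrite('pics/c32.png',np.hstack([a,b]))
```

```text
[ 0.70292005 -0.18310685  0.20327447] [-0.18891851 -0.36428417  0.06881484] 0.04821682464847488 43.8667
```

View pics/c32.png

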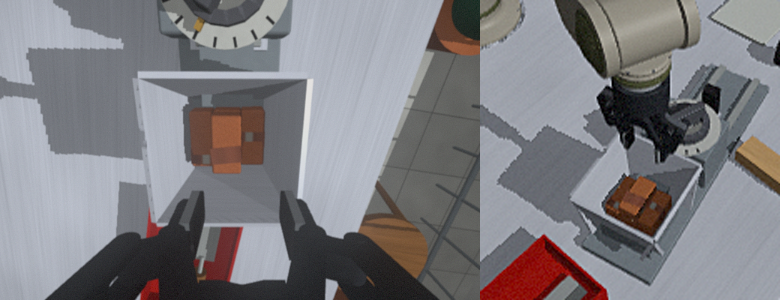

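Call:
jog_arm --travel '[[0, 0.01, 0.03], [-0.025, 0.03, 0.01], [-0.025, 0.03, 0.01], [-0.025, 0.03, 0.01], [-0.025, 0.03, 0.01], [-0.025, 0.03, 0.01], [-0.025, 0.03, 0.01], [-0.025, 0.03, 0.01], [-0.025, 0.03, 0], [0, 0, 0], [0, 0, 0], [0, 0, 0]]' --dr '[[0, 0, 0], [0, 0, 0], [0, 0, 0], [0, 0, 0], [0, 0, 0], [0, 0, 0], [0, 0, 0], [0, 0, 0], [0, 0, 0], [0, 0, 0], [0, 0, 0], [0, 0, 0]]'

```text
time_s: 44.87
position: [0.5034, 0.0665, 0.3039]
tool_rot: [[-0.16, 0.987, -0.002], [0.987, 0.16, -0.0], [0.0, -0.002, -1.0]]
ft_force: [0.8, -0.0, 0.3]
grip_width: 0.0481
```

Run:
```python
from pieces import *
w=snap('wrist','wrist33.png');s=snap('scene','scene33.png');t=snap('side','side33.png');o=observe();print(o['position'],o['time_s'])
a=cv2.resize(s['color'][80:400,:,::-1],(780,390));cv2.imwrite('pics/c33.png',a)
cv2.imwrite('pics/c33s.png',cv2.resize(t['color'][80:400,200:520,::-1],(600,600)))
# head/knob geometry: knob home centre predicted
ex=np.array([.9877,.1564]);ey=np.array([-.1564,.9877]);og=np.array([.660,-.0235])
print('knob top proj home',[proj(w,[*(og+.105*ey+a*.015*ex+b*.012*ey),.113]).round(0) for a,b in [(-1,-1),(1,-1),(1,1),(-1,1)]])
```

```text
[0.50394461 0.06581876 0.30385203] 45.0167
knob top proj home [array([432., 184.]), array([458., 184.]), array([461., 164.]), array([435., 164.])]
```

View pics/c33.png

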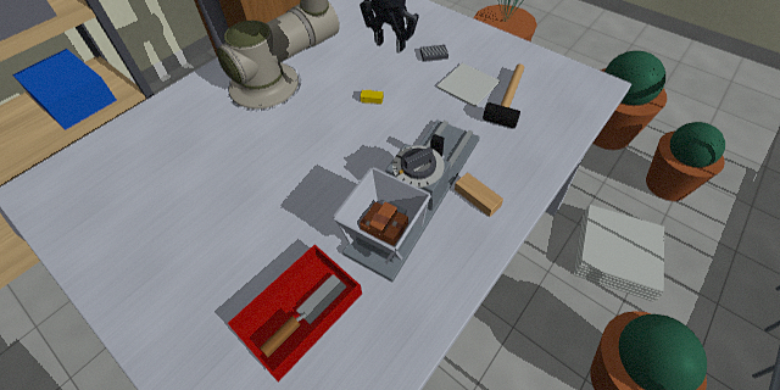

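View pics/c33s.png

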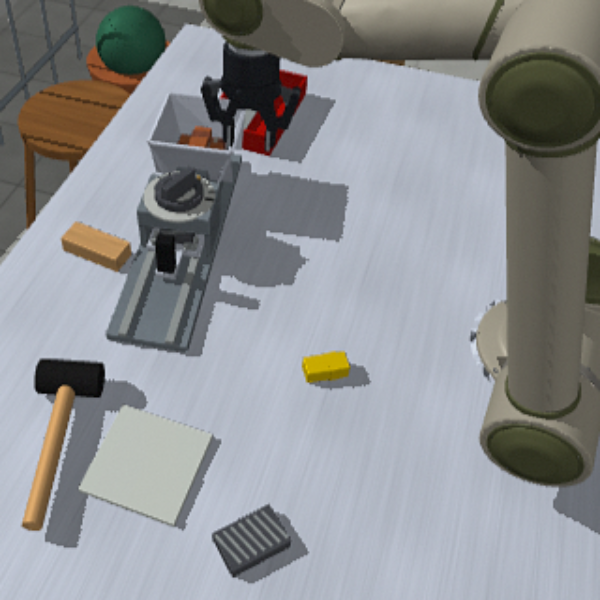

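View pics/wrist33.png

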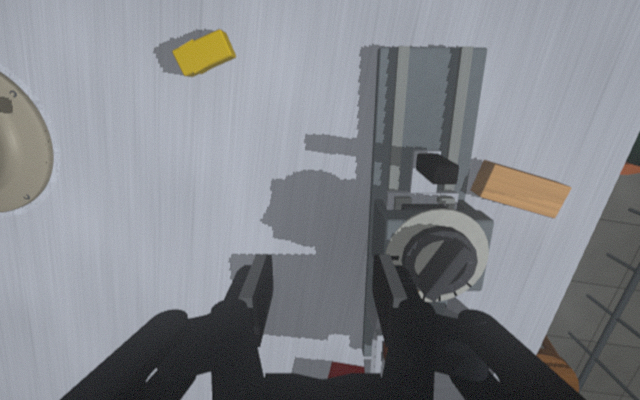

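Run:
```python
from h import *
w=load('wrist32');w=load('wrist19')
cv2.imwrite('pics/w19d.png',cv2.resize(w['color'][140:260,250:400,::-1],None,fx=4,fy=4,interpolation=cv2.INTER_CUBIC))
```

```text
(no output)
```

View pics/w19d.png

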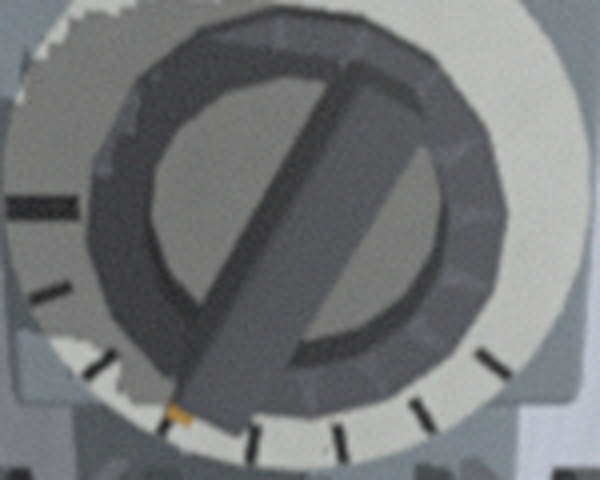

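```bash
python3 - <<'E'
from h import *
w=load('wrist19');B=lambda a,c,z: back(w,250+a/4,140+c/4,z)[:2]
for p,q in [((365,78),(183,405)),((425,125),(240,435))]:
    d=B(*q,.158)-B(*p,.158);print((np.degrees(np.arctan2(d[1],d[0]))-180-9)%360)
E
python3 -c "
from rig import close_job
print(close_job())"
```

```text
61.822111708245984
61.00588602543877
the job is handed in; nothing more can be done
None
```

The mill is set up as asked, and I handed the job in at about 45 s of the 210 s allowed. `close_job` reports no verdict, so everything below is from my own checks.

- **Plate and sled:** The plate nearest the robot went into the pocket. The wrist picture showed it flat and square inside all four corner guides. I pushed the sled about 115 mm by its knob until it hit a firm stop (22 N), so it is home.
- **Adjusting ring:** With the hopper empty, I turned the ring clockwise until the torque jumped from 0.14 to 0.77 N·m at the angle expected for the long mark. The gripper hid the pointer at that moment, so I did not see the touch itself. I then backed it off three clicks. The pointer stands at the third short mark, which I measured at about 61 to 62° (1.07 rad, allowed 0.90 to 1.20).
- **Paver pieces:** Four pieces were present. All four lie in the hopper, well below the rim, and none are left on the bench.
- **Bystanders:** The mallet, tile, wooden block and tray look undisturbed in the final pictures. I judged that by eye and did not measure it. The yellow piece and the second plate were left alone.

**Finger length did not match:** The real fingertips sit about 30 to 37 mm behind the reported tool point. My first plate grasp closed above the plate without touching it. I found the right height by lowering in small steps, watching the force and the pictures, and used that height from then on.

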